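# Clamp a mitred corner in the frame-joiner with the loose crank

## Robot

A 7-joint arm with a two-finger parallel gripper is mounted at the origin on the work surface. World frame = base frame: x ahead of the robot, y to its left, z up, the work surface at z = 0. Lengths are in m, angles in degrees, forces in N, time in s.
With the tool pointing down it reaches from about 0.4 to 0.875 m from the base axis. Payload 6.5 kg.
Tool frame: the origin (TCP) lies at the very end of the fingers, on their centre line; the grasp point (between the pads) lies 19 mm behind it; z points along the fingers, y is the direction in which the jaws open and shut (so a half turn about z gives the same grasp; the last joint's range is limited). The gripper opens to 85 mm and grips with 20 to 120 N. Pads are 22 mm wide; open, the fingers measure 114 mm over their backs; the gripper's body (76 mm by 85 mm) begins 54 mm behind the grasp point. The pads swing forward as they close: fully open they stand 13 mm farther back than shut.
Start: joints at [-69.053, 30.733, -0.252, 88.115, 0.149, 61.152, -4.079], TCP at [0.272, 0.59, 0.196] pointing down, gripper open.
Joint ranges: [-154.64, 154.64], [-21.42, 123.67], [-72.66, 72.17], [13.99, 137.28], [-74.86, 254.86], [10.95, 109.41], [-158.01, 158.01]. Speed limits (degrees/s): [136.94, 136.94, 180, 180, 180, 180, 180].

## Interface

Orientations are given as [roll, pitch, yaw] about the fixed x, y, z axes, in that order (R = Rz(yaw) Ry(pitch) Rx(roll)).
In Python, from cell import robot gives the robot as it stands.
- The arm moves only by the tool send_rows, never from a script. Its argument "increments" is a list of rows, each a list of 7 numbers: the shift along the world's x, y, z in mm, then the turn, a rotation vector about the world's x, y, z in rad, then the finger opening in mm, from 0 to 85.4. In form: [[tx, ty, tz, rx, ry, rz, gripper], ...]. A call has 1 to 10 rows; each row shifts and turns the pose as measured when the row begins; what a row does not reach is not made up. A row lasts 1/10 s, in which the tool goes at most 50 mm and 8.59 degrees, less where a joint would pass 70% of its speed; a pose out of reach is approached as far as the arm can. A call with a gripper value outside its range is refused whole. The fingers move at their own pace and stop on an object; "grip_force" is the grip in N (left out, the last holds). Time passes only in rows, so rows that do not move let the fingers close. It gives the time, the measured TCP pose, the force and the opening at its end, in the units of the state.
- robot.sense(): the state, without advancing time (a new reading comes with each control period).
- robot.grab_frame(name): name is "scene" or "top"; returns a dict with "image" (400x640x3 uint8, red, green, blue), "K" (3x3 intrinsics, pixels), "R" (3x3) and "t" (3): a world point X has camera coordinates R X + t. Camera axes: x right, y down, z forward; pixel columns grow to the right and rows downward; lengths in m; the calibration is good to about 2 mm. A picture is of the moment at which its call begins. There is no depth.
- robot.hand_in(): hands the job in, once; it reports no verdict.
The state is a dict: "time": time; "qpos": joint angles; "qvel": joint speeds; "tau": joint torques, N m; "ee_pos": TCP position; "tool_rot": TCP orientation; "contact_force": force on the tool from outside, world axes, zero at the start; "wrist_torque": the same for the moment, N m; "grip_width": finger opening in m.
Only numpy, scipy, OpenCV 4.12 (cv2) and the standard library are available. Lean on these libraries where they do the work, as an engineer would, in place of code of your own. Each camera call takes 0.05 s, during which the arm holds its last target. There are 200 camera calls.

## Task

The two mitred frame rails lie ready between the fences of the bench frame-joiner. Take the loose crank from its rack, feel its socket onto the square head of the clamp screw hidden down in the guide sleeve without ramming it, and wind the spring foot down until it holds both rails firmly, with its spring about half pressed in and never bottomed. Leave the crank standing fully home on the screw, let go, and disturb nothing else on the bench.

Things in the scene. Friction and masses are not known exactly. Their poses are not given: they have to be found in the camera images.
- press: bench frame-joiner, fixed: grey cast body, steel bed 300 x 260 mm with its top 75 mm up, two fences 22 mm high at right angles on it, a column and an overarm (58 mm wide, top 185 mm up) reaching over the corner. Origin: at table height, exactly below the vertical clamp-screw axis; z up; open front towards its -x, column at its +x
- sleeve_rim (a point): centre of the mouth of the round guide sleeve on the overarm, on the screw axis, 225 mm up; bore 52 mm, mouth flared. Down in it, fixed in height, is the screw's square steel head, 28 mm across flats, at an unknown angle: flat top 207 mm up with a blunt cone 8 mm high on it, base collar 187 mm up. The screw has 0.25 N m friction and stays where it is left
- crank: loose steel crank, 0.4 to 0.6 kg, upright on its rack. Origin: centre of its socket's mouth (underside); z up the shank, x along the arm (18 mm wide, top 72 mm up). Square socket, sides along x and y, 30.6 mm across flats, 30 mm deep, 49 mm over corners outside. Home on the screw its origin is 187 mm above the table; at a wrong angle it rests at 207 mm; it slips on within 5 degrees, every 90
- crank_boss (a point): point to hold the crank by: on its axis 90 mm above its origin, middle of a flat-sided steel boss 30 mm (crank x) by 24 mm (crank y) that stands from 72 to 108 mm above the origin, above the arm
- knob_mid (a point): middle of the crank's wooden hand knob, an upright cylinder 26 mm in diameter and 48 mm high that spins freely on its pin at the end of the arm: 65 mm from the crank axis along the crank's x, 99 mm above the crank's origin
- quill: steel collar, 38 mm diameter and 18 mm high, on the clamp screw's quill under the overarm; origin: centre of its underside, on the screw axis. Turning the screw clockwise seen from above winds it and the foot down, 8 mm a turn; anticlockwise raises them
- foot: round black rubber pressure foot, 52 mm diameter, 10 mm thick, under the collar on a spring of 8 N per mm (8 N preload) with 8 mm of travel. Origin: centre of its underside, on the screw axis. Free, it hangs 18 mm below the collar's origin; pressed on the rails this shrinks: 14 mm when half pressed in, 10 mm when bottomed
- rail_a: black-faced wooden frame rail, 34 mm wide, 26 mm high, about 180 mm long, with a mitred end, lying loose on the bed along one fence; origin: under the middle of the mitre, on the screw axis; axes as the joiner's; the rail runs off between its -x and +y; top face 26 mm above the origin (101 mm above the table)
- rail_b: the matching rail along the other fence, same sizes, axes and origin, running off between the joiner's -x and -y; the two meet in the mitre under the foot
- rack: fixed beech block 75 x 150 x 45 mm high with a steel peg (27 mm diameter, 22 mm high) over which the crank's socket stands; a few short tools stand in holes in it 60 to 90 mm away at its -y side, at most 24 mm above its top. Origin: at table height below the peg
- glue: bystander: white glue bottle, 54 mm diameter, 135 mm high; origin at its foot
- nail_box: bystander: small grey open box 85 x 110 x 32 mm
- driver: bystander: screwdriver 160 mm long, lying
- mallet: bystander: mallet 250 mm long, lying
- tape_measure: bystander: black tape measure 62 x 30 x 60 mm
- sample_black: bystander: black L-shaped moulding corner sample, legs 140 mm, 24 mm high
- sample_gilt: bystander: gilt L-shaped moulding corner sample, legs 130 mm, 28 mm high
There are look-alikes about, which are no part of the job. Leave any green look-alike of the rail_a alone.

How it is judged:
By the outcome, as a careful person would: the job done as asked, in the order asked, and still so for the second after the job is handed in, with the robot touching nothing.
It also fails if it takes over 72 s, if anything falls off the work surface, if the arm or the gripper's body presses on something with over 40 N, if the wrist force passes 120 N, or if a joint passes its speed limit or range.

## Working session

There is one attempt and no reset: what is moved stays moved. The work goes in short steps, Python scripts to look and compute and a tool call to move; the robot and the scene stay as the last step left them, time stands still between calls to the robot, and variables do not carry over. Pictures are saved under pics/ and viewed, about 8 in all and at most 12, crops included, and the job is handed in when it is done.

Besides the shell and the picture viewer there is one more tool, called after "Call:" as a command line: name --pt "numbers of a row" for each row, then --argument value for the rest. send_rows: Moves the arm, as the interface text tells. Its arguments: {"type":"object","properties":{"increments":{"type":"array"},"grip_force":{"type":"number"}},"required":["increments"]}

```bash
mkdir -p pics; ls; python3 - <<'E'
from cell import robot
import cv2
for n in("scene","top"):
    f=robot.grab_frame(n); cv2.imwrite(f"pics/{n}0.png",f["image"][:,:,::-1]); print(n,f["K"].tolist(),f["R"].tolist(),f["t"].tolist())
s=robot.sense();print(s)
E
```

```text
pics
scene [[378.73875954642904, 0.0, 325.5973705541454], [0.0, 378.73875954642904, 196.65220979192216], [0.0, 0.0, 1.0]] [[0.6334226375022923, 0.7734801685102184, -0.022454202747895367], [0.5144186032124716, -0.4425930138663057, -0.734496374903015], [-0.5780564530982846, 0.4536957714131183, -0.6782410220808576]] [-0.24996665743142188, -0.1738411144273114, 1.7044184266100109]
top [[365.27651637226256, 0.0, 322.60146952579703], [0.0, 365.27651637226256, 192.63686936235845], [0.0, 0.0, 1.0]] [[0.019625931310146706, -0.9996348748751902, 0.018572553768192626], [-0.9902780716874571, -0.02199413923404646, -0.13735209708746818], [0.13771043371938568, -0.015696329909134187, -0.9903481517487689]] [-0.09107693906367963, 0.5325164543478407, 1.199476661634374]
{'time': 0.1, 'qpos': array([-69.05175123,  30.77606793,  -0.25302962,  88.16341791,
         0.14905303,  61.15203224,  -4.08073604]), 'qvel': array([-0.00234743, -0.10418945,  0.00824688, -0.13479062,  0.16424508,
       -0.10255021,  0.05059775]), 'tau': array([ 2.08428006e-03, -5.84563351e+01,  1.05163369e+00, -2.59773731e+01,
        1.26022918e-02,  4.64651195e-03,  4.42740586e-06]), 'ee_pos': array([0.27181017, 0.58976185, 0.19497904]), 'tool_rot': array([-1.79909109e+02,  7.45735581e-03,  1.55260541e+02]), 'contact_force': array([-0.75192639, -0.23529717,  0.25869059]), 'wrist_torque': array([ 0.04025604, -0.01316929, -0.00159497]), 'grip_width': 0.08526251113544751}
```

View pics/scene0.png

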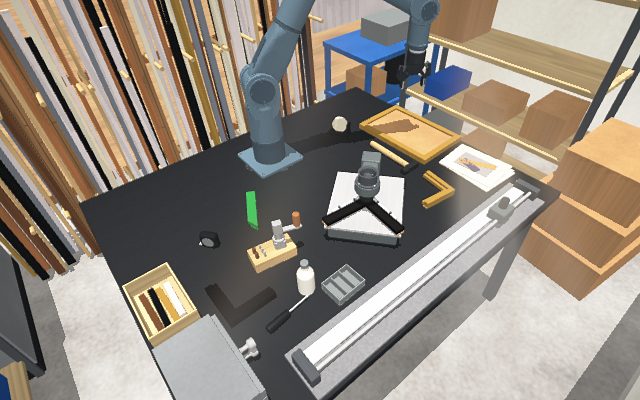

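View pics/top0.png

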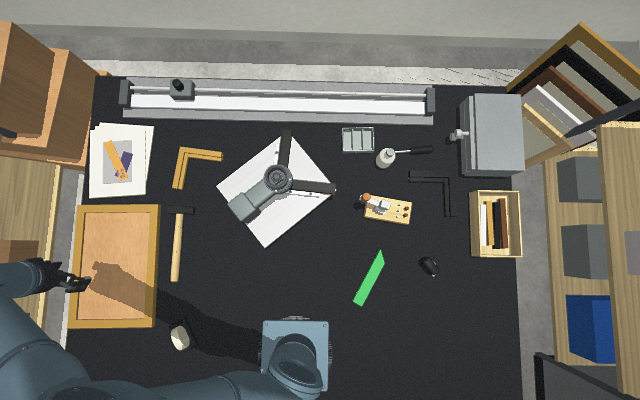

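```bash
python3 - <<'E'
import cv2,numpy as np
t=cv2.imread("pics/top0.png");s=cv2.imread("pics/scene0.png")
a=cv2.resize(t[150:220,240:340],None,fx=5,fy=5,interpolation=cv2.INTER_CUBIC)  #500x350
b=cv2.resize(t[185:230,355:415],None,fx=5,fy=5,interpolation=cv2.INTER_CUBIC) #300x225
c=cv2.resize(s[145:245,320:410],None,fx=5,fy=5,interpolation=cv2.INTER_CUBIC) #450x500
d=cv2.resize(s[205:275,242:308],None,fx=5,fy=5,interpolation=cv2.INTER_CUBIC) #330x350
A=np.zeros((350,800,3),np.uint8);A[:350,:500]=a;A[:225,500:]=b
B=np.zeros((500,780,3),np.uint8);B[:,:450]=c;B[:350,450:]=d
cv2.imwrite("pics/a.png",A);cv2.imwrite("pics/b.png",B)
E
```

```text
(no output)
```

View pics/a.png

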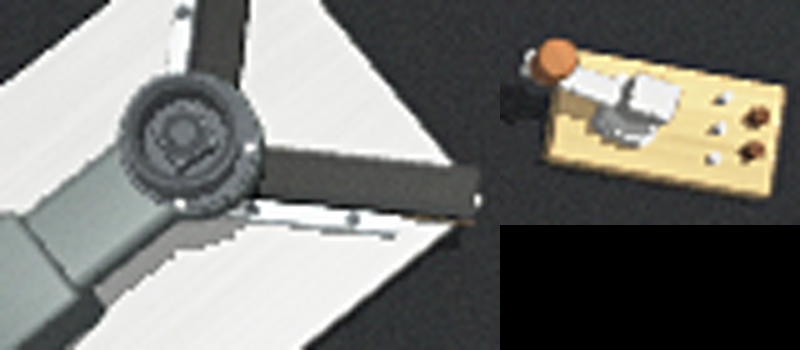

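View pics/b.png

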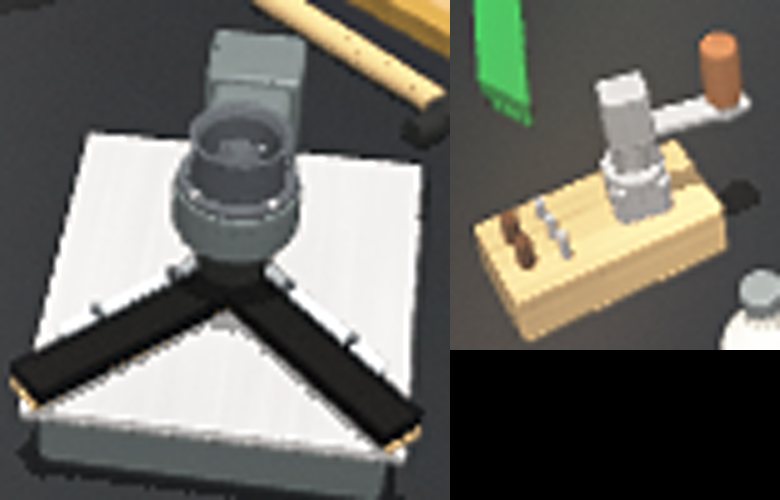

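```bash
cat > h.py <<'E'
import numpy as np,cv2
from cell import robot
C={n:robot.grab_frame(n) for n in("scene","top")}
def ray(n,u,v):
    f=C[n];d=f["R"].T@np.linalg.solve(f["K"],[u,v,1.]);return -f["R"].T@f["t"],d
def pl(n,u,v,z):
    o,d=ray(n,u,v);return o+d*(z-o[2])/d[2]
def tri(a,b):
    A=[];B=[]
    for n,(u,v) in(("top",a),("scene",b)):
        o,d=ray(n,u,v);d/=np.linalg.norm(d);P=np.eye(3)-np.outer(d,d);A.append(P);B.append(P@o)
    return np.linalg.lstsq(np.vstack(A),np.hstack(B),rcond=None)[0]
def px(n,X):
    f=C[n];c=f["K"]@(f["R"]@np.array(X,float)+f["t"]);return c[:2]/c[2]
E
python3 - <<'E'
from h import *
np.set_printoptions(precision=4,suppress=True)
for nm,a,b,z in(("rim",(276,176.6),(368,172.6),.225),("boss",(385.4,204.6),(276,222.4),.153),("knob",(366.4,197),(296,213),.168)):
    print(nm,tri(a,b),pl("top",*a,z),pl("scene",*b,z))
im=C["top"]["image"]; 
for n,r in(("top",(slice(125,255),slice(205,345))),("scene",(slice(165,250),slice(318,412)))):
    im=C[n]["image"];m=np.zeros(im.shape[:2],np.uint8);m[r]=(im[r].min(2)>195)
    k,l,st,_=cv2.connectedComponentsWithStats(m);
    ys,xs=np.nonzero(m)
    P=np.array([pl(n,x,y,.075)[:2] for x,y in zip(xs,ys)],np.float32)
    print(n,len(P),cv2.minAreaRect(P*1000),cv2.boxPoints(cv2.minAreaRect(P*1000)).tolist())
# rack block top (z .045)
im=C["top"]["image"];h=cv2.cvtColor(im,cv2.COLOR_RGB2HSV);m=np.zeros(im.shape[:2],np.uint8)
r=(slice(185,230),slice(355,418));m[r]=(h[r][...,1]>60)&(h[r][...,2]>150)&(h[r][...,0]>14)
ys,xs=np.nonzero(m);P=np.array([pl("top",x,y,.045)[:2] for x,y in zip(xs,ys)],np.float32);print("rack",cv2.minAreaRect(P*1000))
E
```

```text
rim [0.5525 0.0588 0.2236] [0.5519 0.0581 0.225 ] [0.5539 0.0582 0.225 ]
boss [ 0.485  -0.2711  0.1557] [ 0.4855 -0.2712  0.153 ] [ 0.4823 -0.2704  0.153 ]
knob [ 0.5059 -0.209   0.1729] [ 0.5058 -0.2107  0.168 ] [ 0.5024 -0.2053  0.168 ]
top 4297 ((577.3070068359375, 32.96717834472656), (258.2850036621094, 406.153076171875), 40.26445388793945) [[347.5105895996094, 104.46175384521484], [610.0140380859375, -205.46124267578125], [807.1033935546875, -38.52739715576172], [544.5999755859375, 271.3955993652344]]
scene 2434 ((536.87060546875, 75.7154541015625), (259.6181640625, 303.5474853515625), 39.84340286254883) [[339.9632568359375, 109.07952117919922], [534.443603515625, -123.9837646484375], [733.7779541015625, 42.35138702392578], [539.297607421875, 275.4146728515625]]
rack ((483.00311279296875, -300.673583984375), (148.52601623535156, 74.58009338378906), 81.06444549560547)
```

```bash
python3 - <<'E'
from h import *
a=cv2.resize(C["top"]["image"][160:194,258:295],None,fx=11,fy=11,interpolation=cv2.INTER_CUBIC).astype(float)
b=cv2.resize(C["scene"]["image"][155:215,345:392],None,fx=8,fy=8,interpolation=cv2.INTER_CUBIC).astype(float)
f=lambda i,g:np.clip(((i/255)**g)*255,0,255)
A=np.zeros((480,800,3));A[:374,:407]=f(a,.6);A[:480,415:415+376]=f(b,.45)
cv2.imwrite("pics/c.png",A[:,:,::-1])
for z in(.075,.101,.115,.121,.135,.15,.225):print(z,[px(n,(.5525,.0585,z)) for n in C])
E
```

```text
0.075 [array([365.55664876, 204.83430096]), array([280.81466128, 184.66403149])]
0.101 [array([365.91667271, 199.55654577]), array([280.04880938, 183.37871869])]
0.115 [array([366.11447551, 196.65686439]), array([279.62235392, 182.66300765])]
0.121 [array([366.20011306, 195.40146454]), array([279.43645254, 182.35101335])]
0.135 [array([366.40198741, 192.44209645]), array([278.99515235, 181.61038872])]
0.15 [array([366.62152928, 189.22373213]), array([278.51027176, 180.79662405])]
0.225 [array([367.77246114, 172.3516975 ]), array([275.88042374, 176.38300656])][ WARN:0@2.662] global loadsave.cpp:1063 imwrite_ Unsupported depth image for selected encoder is fallbacked to CV_8U.
```

View pics/c.png

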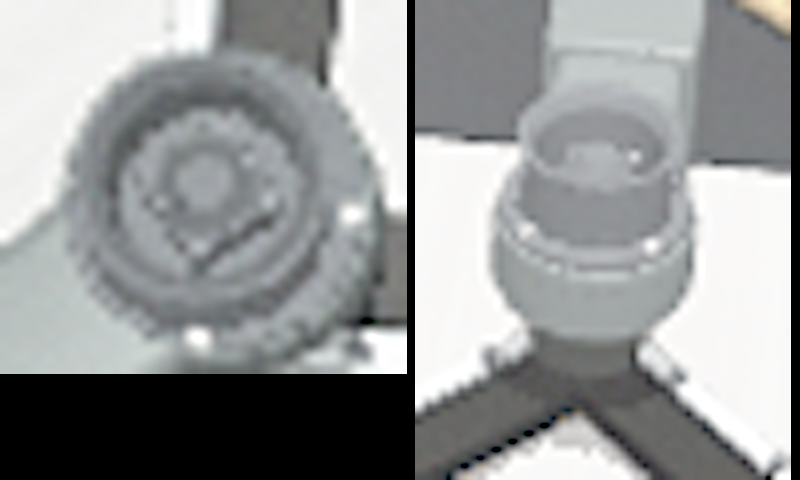

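```bash
python3 - <<'E'
from h import *
np.set_printoptions(precision=4,suppress=True,linewidth=200)
g=np.mean([robot.grab_frame("scene")["image"].mean(2) for _ in range(4)],0)
print("     ",*range(354,380))
for r in range(188,212):print(r,"".join(f"{int(v):4d}" for v in g[r,354:380]))
X=np.array([.5525,.0585]);cam=ray("scene",0,0)[0];u=cam[:2]-X;u/=np.linalg.norm(u);w=np.array([-u[1],u[0]])
for z in(.101,.105,.110,.115,.120,.125):
    print(z,"front",px("scene",(*(X+.026*u),z)),"L/R",px("scene",(*(X-.026*w),z)),px("scene",(*(X+.026*w),z)))
print(pl("top",276.45,176.8,.215), cam)
E
```

```text
354 355 356 357 358 359 360 361 362 363 364 365 366 367 368 369 370 371 372 373 374 375 376 377 378 379
188  135  77  81  86  89  95 102 122 151 100 114  81  80  83  81  83  82  83  80 144 136 106 100  91  85  65
189  174  82  81  85  89  91  94  98 107 101 131 130 132 148 149 147 145 128 106 110 102  96  93  90  82 107
190  219  90  78  85  90  91  87  94  95  96 103 102 104 109 108 108 107 104  99  97  96  90  92  87  77 155
191  246 173  85  83  89  91  92  94  95  90  97  98  91  92  97  92  91  97  98  96  95  92  92  84  70 204
192  245 248 107  79  87  91  93  94  96  95  98  98  91  97  98  97  97  98  98  96  95  93  88  78 154 242
193  242 248 168  85  83  88  92  94  94  95  97  98  98  98  98  98  98  97  96  95  93  88  81  92 239 244
194  240 244 245 212 100  86  91  94  95  96  97  97  96  96  97  97  97  96  95  95  90  82 112 237 244 241
195  240 243 246 250 165  96  92  95  96  96  96  97  97  98  96  97  97  97  95  91  86 153 238 243 241 240
196  242 245 247 184 178  64  43  53  79  97 101 102  99 100  99  99 101  99  81  85 139 241 244 240 239 239
197  249 252 19
[... 1422 characters left out ...]
  77 149 149 247 165 151 151 153 154 157 154  90  23  13  19  27  33  34  34  34  34  33
211    9   5  73 148 151 152 241 248 241 242 243 245 161 241 168 154  88  22  10  18  28  34  35  35  33  33
0.101 front [365.5713 204.6193] L/R [358.5754 199.0554] [373.2881 200.0597]
0.105 front [365.6276 203.7937] L/R [358.6167 198.2318] [373.3594 199.2347]
0.11 front [365.6984 202.7568] L/R [358.6686 197.1976] [373.449  198.1988]
0.115 front [365.7695 201.7145] L/R [358.7207 196.1582] [373.539  197.1576]
0.12 front [365.8409 200.6669] L/R [358.773  195.1135] [373.6294 196.1111]
0.125 front [365.9128 199.6138] L/R [358.8257 194.0634] [373.7203 195.0592]
[0.5531 0.0579 0.215 ] [ 1.233  -0.6569  1.0227]
```

Call:
send_rows --pt "0 0 40 0 0 0 85" --pt "0 -10 45 0 0 0 60" --pt "10 -30 45 0 0 0 50" --pt "20 -40 20 0 0 -0.07 50" --pt "20 -45 0 0 0 -0.07 50" --pt "20 -45 0 0 0 -0.07 50" --pt "20 -45 0 0 0 -0.07 50" --pt "20 -45 0 0 0 -0.07 50" --pt "20 -45 0 0 0 -0.07 50" --pt "20 -45 0 0 0 -0.07 50"

```text
time: 1.6
ee_pos: [0.4171, 0.2388, 0.3475]
tool_rot: [179.7, -0.3, 126.9]
contact_force: [0.8, -0.1, 0.5]
grip_width: 0.0502
```

Call:
send_rows --pt "10 -45 0 0 0 -0.07 50" --pt "10 -45 0 0 0 -0.07 50" --pt "10 -45 0 0 0 -0.07 50" --pt "10 -45 0 0 0 -0.07 50" --pt "0 -45 0 0 0 -0.07 50" --pt "0 -45 0 0 0 -0.07 50" --pt "0 -45 0 0 0 -0.07 50" --pt "0 -45 0 0 0 -0.07 50" --pt "0 -45 0 0 0 -0.07 50" --pt "0 -45 0 0 0 -0.07 50"

```text
time: 2.6
ee_pos: [0.4581, -0.2308, 0.351]
tool_rot: [179.1, -0.4, 85.1]
contact_force: [0.9, -0.6, 0.5]
grip_width: 0.0505
```

Call:
send_rows --pt "14 -20 -40 0.008 0.004 -0.08 50" --pt "13 -20 -40 0.008 0.004 -0.08 50" --pt "0 0 -40 0 0 -0.07 50" --pt "0 0 -30 0 0 0 50" --pt "0 0 0 0 0 0 50" --pt "0 0 0 0 0 0 50"

```text
time: 3.2
ee_pos: [0.4851, -0.2824, 0.1994]
tool_rot: [179.2, -0.9, 70.6]
contact_force: [0.4, -0.8, 1.4]
grip_width: 0.0499
```

```bash
python3 - <<'E'
from h import *
s=robot.sense();print(s["ee_pos"],s["tool_rot"],s["qpos"])
a=cv2.resize(C["top"]["image"][165:240,350:430],None,fx=5,fy=5,interpolation=2)
b=cv2.resize(C["scene"]["image"][190:270,240:318],None,fx=5,fy=5,interpolation=2)
A=np.zeros((400,800,3),np.uint8);A[:375,:400]=a;A[:,405:795]=b
cv2.imwrite("pics/d.png",A[:,:,::-1])
E
```

```text
[ 0.4856802 -0.2823333  0.2001737] [179.11097933  -0.93551797  70.62471218] [ -5.42052083  25.8563242   42.15215771 104.02907731 -21.67369776
  57.47880867  26.22357196]
```

View pics/d.png

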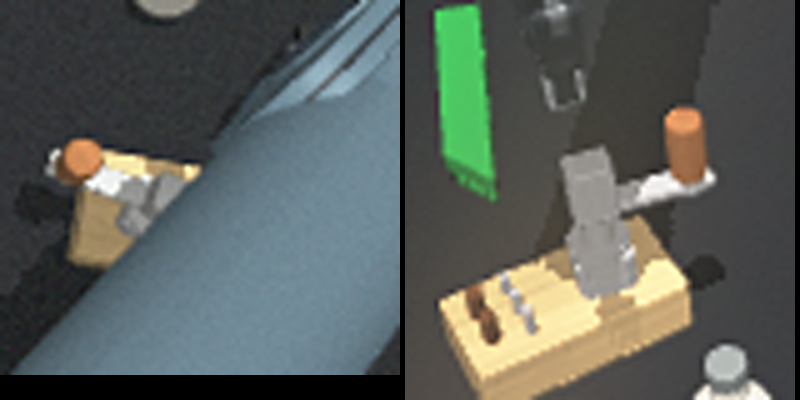

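```bash
cat > d.py <<'E'
import sys,numpy as np
from cell import robot
from scipy.spatial.transform import Rotation as R
np.set_printoptions(precision=3,suppress=True,linewidth=200)
s=robot.sense();t=[float(v) for v in sys.argv[1:5]]
r=(R.from_euler("xyz",[180,0,t[3]],degrees=True)*R.from_euler("xyz",s["tool_rot"],degrees=True).inv()).as_rotvec()
print("mm",(np.array(t[:3])-s["ee_pos"])*1000,"rv",r,"q",s["qpos"],"F",s["contact_force"],"T",s["wrist_torque"],"pose",s["ee_pos"],s["tool_rot"],s["time"],s["grip_width"])
E
python3 d.py .485 -.271 .119 72; python3 -c "
from h import *
print(px('scene',(.4857,-.2823,.200)))"
```

```text
mm [ -0.68   11.333 -81.174] rv [-0.01   0.02   0.024] q [ -5.421  25.856  42.152 104.029 -21.674  57.479  26.224] F [0.253 0.226 1.062] T [-0.017  0.024  0.025] pose [ 0.486 -0.282  0.2  ] [179.111  -0.936  70.625] 3.3 0.05041251286862437
[271.6703396  214.30274248]
```

Call:
send_rows --pt "0 6 0 -0.01 0.02 0.012 50" --pt "0 5 -20 0 0 0.012 50" --pt "0 0 -25 0 0 0 50" --pt "0 0 -20 0 0 0 50" --pt "0 0 -10 0 0 0 50" --pt "0 0 0 0 0 0 50"

```text
time: 4.0
ee_pos: [0.4926, -0.2686, 0.1297]
tool_rot: [179.4, 0.0, 72.6]
contact_force: [-0.3, -0.7, -0.6]
grip_width: 0.0502
```

```bash
python3 d.py .485 -.271 .119 72
```

```text
mm [ -7.566  -2.365 -10.749] rv [ 0.004  0.01  -0.01 ] q [ -4.552  31.096  38.458 107.364 -25.09   49.555  28.924] F [-0.338 -0.735 -0.636] T [0.047 0.007 0.036] pose [ 0.493 -0.269  0.13 ] [179.406   0.035  72.56 ] 4.0 0.05015345763347293
```

Call:
send_rows --pt "-5 -2 -5 0.002 0.005 -0.01 50" --pt "-3 0 -5 0.002 0.005 0 50" --pt "0 0 -1 0 0 0 50"

```text
time: 4.3
ee_pos: [0.4857, -0.2713, 0.1205]
tool_rot: [179.9, 0.0, 72.0]
contact_force: [0.2, -0.2, -0.7]
grip_width: 0.05
```

```bash
python3 d.py .485 -.271 .119 72
```

```text
mm [-0.7    0.296 -1.507] rv [0.001 0.002 0.   ] q [ -3.855  31.751  38.208 107.97  -25.602  48.911  29.374] F [ 0.178 -0.206 -0.703] T [ 0.003 -0.007  0.03 ] pose [ 0.486 -0.271  0.121] [179.873   0.015  71.997] 4.3 0.04996064034484387
```

Call:
send_rows --pt "0 0 0 0 0 0 5" --pt "0 0 0 0 0 0 5" --pt "0 0 0 0 0 0 5" --pt "0 0 0 0 0 0 5" --pt "0 0 0 0 0 0 5" --grip_force 60

```text
time: 4.8
ee_pos: [0.4864, -0.272, 0.1217]
tool_rot: [179.8, 0.0, 72.0]
contact_force: [-0.3, -0.1, 0.2]
grip_width: 0.0046
```

```bash
python3 d.py .485 -.271 .119 72
```

```text
mm [-1.363  0.991 -2.657] rv [0.002 0.004 0.001] q [ -3.847  31.669  38.255 107.903 -25.582  48.938  29.355] F [-0.329 -0.122  0.247] T [0.004 0.014 0.009] pose [ 0.486 -0.272  0.122] [179.756   0.02   71.966] 4.8 0.004634092224074023
```

```bash
python3 - <<'E'
from h import *
b=cv2.resize(C["scene"]["image"][190:270,240:340],None,fx=7,fy=7,interpolation=2)
cv2.imwrite("pics/e.png",b[:,:,::-1])
E
```

```text
(no output)
```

View pics/e.png

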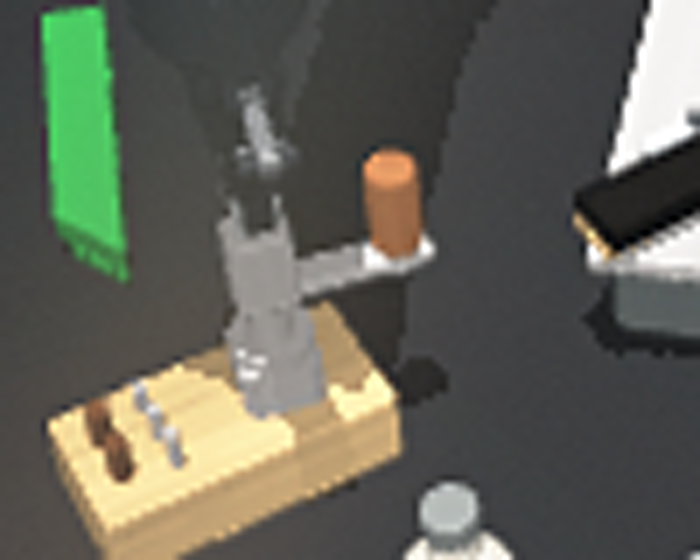

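```bash
python3 - <<'E'
from h import *
for z in (.1217,.14,.153,.175):print(z,px('scene',(.4864,-.272,z)),px('top',(.4864,-.272,z)))
im=C["top"]["image"][185:225,350:415];A=cv2.resize(im,None,fx=8,fy=8,interpolation=2)
b=cv2.resize(C["scene"]["image"][195:255,255:310],None,fx=5,fy=5,interpolation=2)
O=np.zeros((320,800,3),np.uint8);O[:320,:520]=A;O[:300,525:800]=b
cv2.imwrite("pics/f.png",np.clip(O[:,:,::-1]*1.5,0,255))
E
```

```text
0.1217 [277.37574529 230.05787709] [383.77609827 205.37541933]
0.14 [276.74984233 226.1769423 ] [384.86510276 204.76833052]
0.153 [276.29732015 223.37106149] [385.66013868 204.32512078]
0.175 [275.51612244 218.52721581] [387.04808028 203.5513831 ][ WARN:0@2.854] global loadsave.cpp:1063 imwrite_ Unsupported depth image for selected encoder is fallbacked to CV_8U.
```

View pics/f.png

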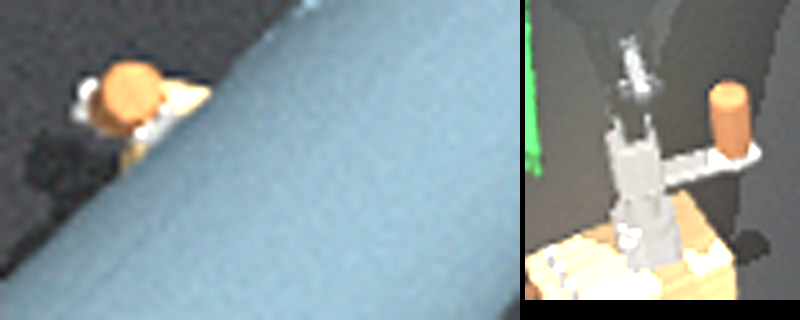

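Call:
send_rows --pt "0 0 8 0 0 0 5" --pt "0 0 0 0 0 0 5"

```text
time: 5.2
ee_pos: [0.4862, -0.2721, 0.1302]
tool_rot: [179.8, 0.0, 72.0]
contact_force: [0.3, -0.6, -0.2]
grip_width: 0.0049
```

```bash
python3 d.py .485 -.271 .119 72; python3 - <<'E'
from h import *
o=cv2.imread("pics/scene0.png")[:,:,::-1]
np.set_printoptions(linewidth=250)
for nm,i in(("0",o),("now",C["scene"]["image"])):
    print(nm)
    for r in range(208,250,1):print(r,"".join(f"{int(v):4d}" for v in i[r,266:304].mean(1)))
E
```

```text
mm [ -1.184   1.062 -11.164] rv [0.002 0.004 0.001] q [ -4.261  30.997  38.785 107.585 -24.981  49.879  28.889] F [ 0.333 -0.649 -0.216] T [ 0.036 -0.029  0.018] pose [ 0.486 -0.272  0.13 ] [179.78    0.026  71.953] 5.2 0.004868039431075093
0
208   75  76  76  77  76  77  78  78  78  78  78  81  79  79  79  79  78  77  77  77  78  77  77  76  76  75  75  75  76  75  74  75  73  74  72  73  72  71
209   76  76  76  77  77  77  77  79  78  78  80  78  78  79  79  77  78  78  79  78  76  76  77  77  76  77  75  76  74  75  74  73  74  72  73  73  71  71
210   76  76  76  77  78  78  77  77  78  78  78  79  78  78  78  79  77  79  77  77  76  76  77  77  76  76  75  74  70  70  71  73  72  72  73  73  72  71
211   77  76  79  77  78  78  79  78  80  79  79  78  79  79  78  80  79  77  78  79  77  78  77  77  77  77  73  69 105 107 107  89  71  71  73  72  73  71
212   77  77  77  77  78  77  78  77  79  79  79  78  80  77  79  78  79  79  79  78  78  77  76  77  76  74  71 169 158 155 155 156 124  77  70  72  72  71
213   77  78  77  76  78  78  79  79  80  79  79  78  79  78  78  79  78
[... 11634 characters left out ...]
 147 225 226 225 158 148 230 230 231 211  72  42  44  46  43  42  42  39
246  205 204 199 199 203 207 210 216 190 158 151 156 158 151 152 152 152 152 150 141 143 227 229 231 227 224 227 226 228 237 140  53  45  45  43  40  63  67
247  197 192 199 206 210 211 212 213 187 157 155 153 159 158 150 151 151 153 153 152 154 170 228 228 227 225 226 229 229 213 107  47  41  43  67  67  70  69
248  200 207 210 211 211 211 211 212 214 160 154 150 155 158 151 152 153 154 157 159 156 150 227 226 228 229 226 195 174 167 130  70  66  67  68  68  68  68
249  209 212 211 210 211 212 211 211 214 207 177 153 198 197 153 152 157 158 157 156 152 148 168 228 225 190 178 160 157 162 164  80  67  70  69  69  69  68
```

```bash
python3 - <<'E'
from h import *
s=cv2.imread("pics/scene0.png");t=cv2.imread("pics/top0.png")
A=np.zeros((500,800,3),np.uint8);A[:400,:400]=cv2.resize(s[50:110,385:445],(400,400),interpolation=2);A[:400,400:]=cv2.resize(t[255:315,50:110],(400,400),interpolation=2)
for n,x0,y0,ox in(("scene",385,50,0),("top",50,255,400)):
    p=px(n,(.2718,.5898,.195));print(n,p,(p-[x0,y0])*6.667+[ox,0])
    q=px(n,(.2718,.5898,.235));print((q-[x0,y0])*6.667+[ox,0])
cv2.imwrite("pics/g.png",cv2.convertScaleAbs(A,alpha=2))
E
```

```text
scene [409.78374651  97.99892092] [165.23323801 320.0088058 ]
[173.06114676 264.41891397]
top [ 85.43280085 271.58759121] [636.23048324 110.5894706 ]
[575.09121235 118.09927256]
```

View pics/g.png

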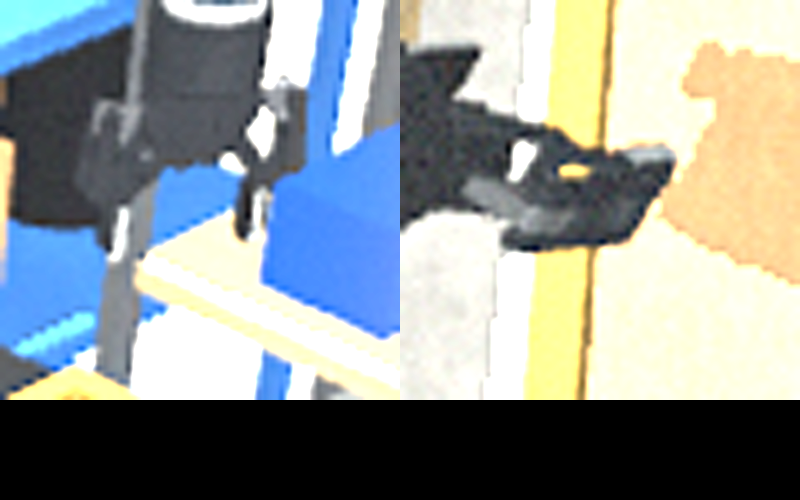

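Call:
send_rows --pt "-1 1 -8 0.002 0.004 0 5" --pt "0 0 -3 0 0 0 5" --pt "0 0 -3 0 0 0 5" --pt "0 0 0 0 0 0 5"

```text
time: 5.8
ee_pos: [0.4875, -0.272, 0.1189]
tool_rot: [179.8, -0.1, 72.0]
contact_force: [0.2, 0.4, 0.3]
grip_width: 0.005
```

```bash
python3 d.py .485 -.271 .119 72
```

```text
mm [-2.52   1.049  0.124] rv [-0.001  0.004  0.001] q [ -3.55   32.008  38.    107.783 -25.934  48.839  29.613] F [0.154 0.374 0.273] T [ 0.015 -0.039  0.016] pose [ 0.488 -0.272  0.119] [179.793  -0.138  71.952] 5.8 0.0050298126468443245
```

Call:
send_rows --pt "-1 0 -2 0 0 0 5" --pt "-1 0 -2 0 0 0 5"

```text
time: 6.0
ee_pos: [0.4891, -0.2758, 0.1177]
tool_rot: [179.3, 0.0, 71.9]
contact_force: [-1.4, 1.1, 20.8]
grip_width: 0.005
```

Call:
send_rows --pt "0 0 -2 0 0 0 5" --pt "0 0 -2 0 0 0 5"

```text
time: 6.2
ee_pos: [0.4923, -0.2782, 0.1182]
tool_rot: [178.8, -0.0, 71.8]
contact_force: [-4.6, 3.5, 25.4]
grip_width: 0.0049
```

```bash
python3 d.py .485 -.271 .119 72;python3 - <<'E'
from h import *
i=C["scene"]["image"]
for r in range(206,236,1):print(r,"".join(f"{int(v):4d}" for v in i[r,268:286].mean(1)))
E
```

```text
mm [-7.309  7.213  0.825] rv [0.006 0.02  0.003] q [ -3.025  32.115  37.81  107.672 -26.424  47.894  30.162] F [-4.64   3.541 25.383] T [ 0.928  0.877 -0.008] pose [ 0.492 -0.278  0.118] [178.824  -0.015  71.843] 6.2 0.004916456989047154
206   65  66  64  72  74  94 104 107  93  70  64  71  77  78  63  61  64  62
207   67  66  64  70  72  82 162 161 163  87  67  69  77  64  64  61  62  60
208   65  67  64  66  68  64 164 166 169  76  64  67  78  63  62  64  63  63
209   65  69  65  66  64  60 142 165 168 110  68  68  66  62  63  62  62  62
210   66  66  64  65  64  62 122 162 166 138  73  64  63  62  63  63  61  62
211   69  67  67  66  66  62  95 162 164 164  75  63  62  62  63  63  64  63
212   70  68  67  66  67  64  70 161 164 164 130 152  91  63  62  63  62  61
213   74  68  67  68  67  83 119 126 167 198 122  94  83  81  65  62  62  61
214   76  72  82  68 107 113  94 113 129 172 204 121  87  80  64  63  64  61
215   76  75  72  67  79  80 100 105 152 140 147 107  79  75  63  63  62  61
216   76  76  83  68  68  94  86  83 115 114 110  84  69  67  62  63  62  64
217   75  76  7
[... 747 characters left out ...]
 61  85
227   78  78  77  87 136 151 147 152 152 152 150 148 149 147  97 148 146 147
228   78  78  77  75 125 149 150 148 148 150 149 148 148 150 133 152 153 153
229   80  78  77  75 125 149 150 148 148 150 149 148 148 151 136 152 154 151
230   79  78  79  76 102 148 150 148 148 149 149 147 148 150 136 153 162 166
231   79  80  78  76  97 141 150 149 148 150 149 147 148 148 139 159 160 158
232   79  78  79  79  79 136 150 149 148 147 150 148 149 149 142 130 102  77
233   79  78  79  80  64 111 147 149 147 148 150 148 149 150 150  85  71  83
234   81  80  80  80  61  84 146 149 149 147 158 149 123 135 151 147 137 137
235   79  79  80  67  62 115 148 158 148 135 150 147 136 131 151 151 147 142
```

Call:
send_rows --pt "-4 3 10 0.003 0.01 0 5" --pt "-3 3 10 0.003 0.01 0 30" --pt "0 1 5 0 0 0 50" --pt "0 0 0 0 0 0 50" --pt "0 0 0 0 0 0 50"

```text
time: 6.8
ee_pos: [0.4845, -0.2704, 0.1435]
tool_rot: [-179.9, 0.0, 71.9]
contact_force: [0.0, 0.8, 0.2]
grip_width: 0.0503
```

```bash
python3 d.py .485 -.271 .085 72; python3 - <<'E'
from h import *
i=C["scene"]["image"];t=C["top"]["image"]
h=lambda i:cv2.cvtColor(i,cv2.COLOR_RGB2HSV)
for n,r in(("scene",(slice(205,235),slice(285,305))),("top",(slice(185,210),slice(355,380)))):
    for im in (C[n]["image"],cv2.imread(f"pics/{n}0.png")[:,:,::-1]):
        q=h(np.ascontiguousarray(im))[r];m=(q[...,0]<14)&(q[...,1]>110);ys,xs=np.nonzero(m);print(n,xs.mean()+r[1].start,ys.mean()+r[0].start,m.sum())
E
```

```text
mm [  0.485  -0.627 -58.543] rv [-0.001 -0.003  0.003] q [ -5.055  29.977  39.649 107.043 -23.917  51.684  27.892] F [0.038 0.751 0.181] T [-0.002 -0.014  0.012] pose [ 0.485 -0.27   0.144] [-179.852    0.013   71.852] 6.8 0.050266761116619915
scene 299.74528301886795 219.03773584905662 106
scene 295.7029702970297 218.3861386138614 101
top 360.9 195.4 60
top 365.51785714285717 196.625 56
```

```bash
python3 - <<'E'
from h import *
A=np.zeros((400,800,3),np.uint8)
A[:,:400]=cv2.resize(C["top"]["image"][180:220,350:390],(400,400),interpolation=2)
A[:,400:]=cv2.resize(C["scene"]["image"][198:254,258:314],(400,400),interpolation=2)
cv2.imwrite("pics/i.png",A[:,:,::-1])
E
```

```text
(no output)
```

View pics/i.png

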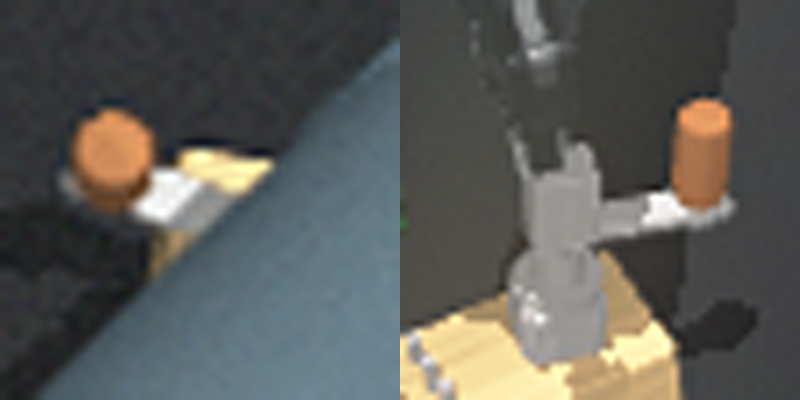

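Call:
send_rows --pt "3 7 0 0 -0.003 0.003 50" --pt "2 6 -10 0 0 0 50" --pt "0 0 -15 0 0 0 50" --pt "0 0 0 0 0 0 50"

```text
time: 7.4
ee_pos: [0.4895, -0.2555, 0.1155]
tool_rot: [-179.9, -0.1, 72.1]
contact_force: [-1.0, -1.1, 0.6]
grip_width: 0.0504
```

```bash
python3 d.py .4895 -.258 .086 72
```

```text
mm [ -0.044  -2.522 -29.53 ] rv [-0.001 -0.001 -0.001] q [ -5.338  31.885  37.925 108.572 -25.827  48.364  28.063] F [-0.991 -1.103  0.553] T [-0.031 -0.004  0.022] pose [ 0.49  -0.255  0.116] [-179.948   -0.068   72.065] 7.4 0.050368474102424746
```

Call:
send_rows --pt "0 -2 -10 0 0 0 50" --pt "0 0 -8 0 0 0 50" --pt "0 0 -8 0 0 0 50" --pt "0 0 0 0 0 0 50"

```text
time: 7.8
ee_pos: [0.4886, -0.2579, 0.0861]
tool_rot: [-179.8, -0.0, 72.0]
contact_force: [0.1, -0.7, 1.0]
grip_width: 0.0501
```

```bash
python3 d.py .4895 -.258 .086 72
```

```text
mm [ 0.905 -0.142 -0.086] rv [-0.002 -0.003 -0.001] q [ -3.62   34.435  36.073 109.327 -27.896  45.394  29.866] F [ 0.1   -0.718  0.987] T [-0.001  0.047  0.054] pose [ 0.489 -0.258  0.086] [-179.832   -0.036   72.033] 7.8 0.05008086043466338
```

Good, no contact. Close gently.

Call:
send_rows --pt "0 0 0 0 0 0 10" --pt "0 0 0 0 0 0 10" --pt "0 0 0 0 0 0 10" --pt "0 0 0 0 0 0 10" --grip_force 20

```text
time: 8.2
ee_pos: [0.4888, -0.2584, 0.0863]
tool_rot: [-179.9, -0.0, 72.0]
contact_force: [0.2, -1.1, -3.9]
grip_width: 0.0236
```

```bash
python3 d.py .485 -.271 .086 72
```

```text
mm [ -3.774 -12.567  -0.297] rv [-0.001 -0.002  0.   ] q [ -3.604  34.434  36.107 109.305 -27.905  45.38   29.87 ] F [ 0.153 -1.086 -3.866] T [-0.127 -0.109  0.02 ] pose [ 0.489 -0.258  0.086] [-179.876   -0.015   71.996] 8.2 0.023576046581267596
```

Call:
send_rows --pt "-1 -4 0 0 0 0 10" --pt "-1 -4 0 0 0 0 10" --pt "0 0 0 0 0 0 10"

```text
time: 8.5
ee_pos: [0.4872, -0.2648, 0.0861]
tool_rot: [-179.8, -0.2, 72.1]
contact_force: [1.3, 0.6, -3.6]
grip_width: 0.0242
```

```bash
python3 d.py .485 -.271 .086 72; python3 - <<'E'
from h import *
i=C["scene"]["image"]
h=cv2.cvtColor(i,cv2.COLOR_RGB2HSV);r=(slice(205,235),slice(285,310));q=h[r];m=(q[...,0]<14)&(q[...,1]>110);ys,xs=np.nonzero(m);print(xs.mean()+285,ys.mean()+205)
E
```

```text
mm [-2.218 -6.191 -0.121] rv [-0.004 -0.002 -0.001] q [ -2.651  34.584  35.938 108.996 -28.015  45.6    30.739] F [ 1.259  0.599 -3.58 ] T [-0.003 -0.123  0.039] pose [ 0.487 -0.265  0.086] [-179.839   -0.181   72.077] 8.5 0.024220478945736038
297.5700934579439 218.55140186915887
```

Call:
send_rows --pt "-1 -4 0 0 0 0 10" --pt "-1 -3 0 0 0 0 10" --pt "0 0 0 0 0 0 10"

```text
time: 8.9
ee_pos: [0.4852, -0.2709, 0.0857]
tool_rot: [-179.8, -0.3, 72.1]
contact_force: [1.1, 1.1, -2.9]
grip_width: 0.0238
```

```bash
cat >k.py <<'E'
from h import *
for n,r in(("scene",(slice(195,240),slice(280,312))),("top",(slice(180,212),slice(350,382)))):
    q=cv2.cvtColor(C[n]["image"],cv2.COLOR_RGB2HSV)[r];m=(q[...,0]<14)&(q[...,1]>110);ys,xs=np.nonzero(m);print(n,xs.mean()+r[1].start,ys.mean()+r[0].start,m.sum())
E
python3 k.py;python3 d.py .485 -.271 .086 72
```

```text
scene 295.7307692307692 218.0 104
top 365.17241379310343 196.98275862068965 58
mm [-0.208 -0.05   0.244] rv [-0.005 -0.002 -0.002] q [ -1.845  34.738  35.845 108.761 -28.049  45.747  31.48 ] F [ 1.44  0.19 -3.52] T [ 0.418 -0.305  0.005] pose [ 0.485 -0.271  0.086] [-179.784   -0.236   72.141] 9.0 0.023827456276885907
```

Call:
send_rows --pt "0 0 0 0 0 0 10" --pt "0 0 0 0 0 0 10" --pt "0 0 10 0 0 0 10" --pt "0 0 15 0 0 0 10" --pt "0 0 0 0 0 0 10" --grip_force 90

```text
time: 9.5
ee_pos: [0.4848, -0.2725, 0.113]
tool_rot: [-179.8, -0.1, 72.1]
contact_force: [0.5, -0.1, -4.3]
grip_width: 0.0228
```

```bash
python3 k.py;python3 d.py .485 -.271 .11 72
```

```text
scene 294.697247706422 212.42201834862385 109
top 366.6034482758621 196.18965517241378 58
mm [ 1.112  0.502 -1.352] rv [-0.004 -0.005 -0.002] q [ -3.16   32.63   37.595 108.049 -26.152  48.506  30.061] F [ 0.63   0.462 -3.76 ] T [-0.039  0.005 -0.039] pose [ 0.484 -0.272  0.111] [-179.675   -0.142   72.117] 9.6 0.022635078015917503
```

Call:
send_rows --pt "0 0 30 0 0 0 10" --pt "0 0 40 0 0 0 10" --pt "0 0 40 0 0 0 10" --pt "0 0 40 0 0 0 10" --pt "0 10 40 0 0 0.05 10" --pt "5 30 10 0 0 0.1 10" --pt "5 40 0 0 0 0.1 10" --pt "10 40 0 0 0 0.1 10" --pt "10 40 0 0 0 0.1 10" --pt "10 40 0 0 0 0.1 10"

```text
time: 10.6
ee_pos: [0.5137, -0.0743, 0.3172]
tool_rot: [-179.3, 0.3, 103.6]
contact_force: [0.9, -0.1, -4.8]
grip_width: 0.0231
```

```bash
python3 d.py .553 .058 .31 137
```

```text
mm [ 39.282 132.338  -7.214] rv [ 0.011 -0.009  0.583] q [-27.121  12.783  36.108 100.11   -7.401  70.254  24.465] F [ 0.911 -0.092 -4.822] T [-0.015 -0.166  0.007] pose [ 0.514 -0.074  0.317] [-179.253    0.269  103.573] 10.6 0.02306875397245851
```

Call:
send_rows --pt "10 35 -1 0.003 -0.002 0.14 10" --pt "10 35 -1 0.003 -0.002 0.14 10" --pt "10 35 -1 0.003 -0.002 0.14 10" --pt "8 25 -1 0 0 0.14 10" --pt "0 0 0 0 0 0.14 10" --pt "0 0 0 0 0 0.14 10" --pt "0 0 0 0 0 0.14 10" --pt "0 0 0 0 0 0.14 10" --pt "0 0 0 0 0 0.14 10" --pt "0 0 0 0 0 0.14 10"

```text
time: 11.6
ee_pos: [0.5472, 0.0663, 0.3065]
tool_rot: [-179.4, -0.7, -172.5]
contact_force: [0.2, 0.4, -3.7]
grip_width: 0.0224
```

```bash
python3 d.py .553 .058 .31 225
```

```text
mm [ 5.794 -8.3    3.546] rv [ 0.015 -0.006  0.655] q [-26.6    15.83   18.326  95.775  -4.608  69.922  90.187] F [ 0.197  0.398 -3.708] T [ 0.013 -0.046  0.065] pose [0.547 0.066 0.306] [-179.389   -0.685 -172.533] 11.6 0.022445757448526612
```

Call:
send_rows --pt "3 -4 0 0.005 -0.002 0.13 10" --pt "2 -4 0 0.005 -0.002 0.13 10" --pt "1 0 0 0.005 -0.002 0.13 10" --pt "0 0 0 0 0 0.13 10" --pt "0 0 0 0 0 0.13 10" --pt "0 0 0 0 0 0 10"

```text
time: 12.2
ee_pos: [0.5497, 0.0537, 0.3023]
tool_rot: [179.8, -0.6, -133.9]
contact_force: [0.4, 0.8, -4.3]
grip_width: 0.0226
```

```bash
python3 d.py .553 .058 .31 225; python3 - <<'E'
from h import *
np.save("f.npy",0)
A=np.zeros((400,800,3),np.uint8)
A[:,:400]=cv2.resize(C["top"]["image"][150:200,250:300],(400,400),interpolation=2)
A[:,400:]=cv2.resize(C["scene"]["image"][140:200,338:398],(400,400),interpolation=2)
cv2.imwrite("pics/j.png",cv2.convertScaleAbs(A[:,:,::-1],alpha=1.5))
E
```

```text
mm [3.257 4.264 7.736] rv [ 0.005 -0.01  -0.02 ] q [-20.511  15.856  12.655  95.801  -3.431  69.325 129.061] F [ 0.439  0.773 -4.303] T [ 0.064 -0.063 -0.007] pose [0.55  0.054 0.302] [ 179.819   -0.595 -133.862] 12.2 0.02264321508145726
```

View pics/j.png

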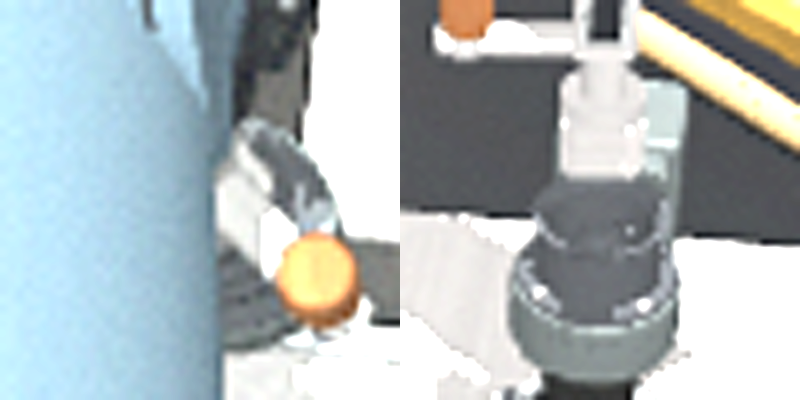

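```bash
python3 - <<'E'
from h import *
np.set_printoptions(precision=4,suppress=True,linewidth=200)
def kn(n,r):
    q=cv2.cvtColor(C[n]["image"],cv2.COLOR_RGB2HSV)[r];m=((q[...,0]<16)&(q[...,1]>110)).astype(np.uint8)
    k,l,st,c=cv2.connectedComponentsWithStats(m);i=1+st[1:,4].argmax();print(n,st[i],c[i]);return c[i]+[r[1].start,r[0].start],st[i][:4]+[r[1].start,r[0].start,0,0]
a,sa=kn("top",(slice(170,200),slice(280,305)));b,sb=kn("scene",(slice(115,150),slice(335,358)))
print(a,b,tri(a,b),sa,sb)
p=np.array([.5497,.0537]);d=np.array([np.cos(np.radians(226.1)),np.sin(np.radians(226.1))])
print("exp knobmid",p+d*.065,.261+.099,px("scene",(*(p+d*.065),.36)),px("top",(*(p+d*.065),.36)))
g=C["scene"]["image"].mean(2)
for r in range(148,190,2):print(r,"".join(f"{int(v):4d}" for v in g[r,356:384]))
print(px("scene",(*p,.261)),px("scene",(*p,.281)),px("scene",(.553,.058,.225)))
E
```

```text
top [ 5  9 10 12 93] [ 9.3656 14.4946]
scene [  9  14   8  17 124] [12.5645 21.7661]
[289.3656 184.4946] [347.5645 136.7661] [0.5068 0.0075 0.3652] [285 179  10  12] [344 129   8  17]
exp knobmid [0.5046 0.0069] 0.36 [347.2235 137.9155] [290.0315 185.9089]
148   89  88 100  98  99  99 100  98 145 166 166 164 165 164 164 167 172 106  63 101 136 160 185 198 209 216 218 224
150   56  56  55  56  55  54  51  46  94 134 149 155 160 161 159 151  84  48  51  48  48  51  81 134 158 184 199 210
152   59  55  56  56  55  52 126 160 162 134 147 158 160 161 158 148 159 157 157 150 153 123 118 105  55  78 133 157
154   57  56  57  57  55  48 146 159 159 145 149 157 160 160 157 149 157 157 155 147 147 148 148 152 143  69  32  42
156   56  56  57  57  56  50 148 143 150 157 156 156 155 157 157 156 157 149 143 147 147 148 148 150 140  66  53  55
158   57  57  57  56  54  64 179 156 154 153 156 157 159 158 160 156 154 152 207 155 147 148 150 147 126  64  54  56
160   58  58  57  56  53  80 151 151 158 163 161 161 162 160 160 161 168 164 160 154 151 147 147 143  91  55  55  55
162   57  57  57  56  54
[... 973 characters left out ...]
 88  82  70  76  77  70  61  76 112 188 245 244 242 242
180  124  86  67  64  68  71  73  74  74  75  76  76  76  77  76  75  75  73  71  70  64 117 118 126 247 245 241 241
182   97 120 117  69  65  69  73  73  74  75  74  77  76  76  75  76  74  73  71  68  63 116 119  80 187 245 243 242
184  136  87 175 138 118  74  72  73  75  75  76  75  76  75  75  73  73  65  97 111 116 119  85 116 214 245 242 241
186   83  97 139  89  86 113  78  73  75  73  76  73  76  70 119 118 117 122 184 118  80 131 104  75 247 244 241 241
188   84  86  90  94 103 124 103  96  81  74  74  77  75  77  84  85  80 144 136 107 101  92  86  65 249 243 240 241
[366.6941 163.9543] [367.0115 159.0322] [367.7687 172.4857]
```

Call:
send_rows --pt "2 3 0 0.003 -0.005 0 10" --pt "1 2 0 0.002 -0.005 0 10" --pt "0 0 -10 0 0 0 10" --pt "0 0 -10 0 0 0 10" --pt "0 0 -5 0 0 0 10" --pt "0 0 0 0 0 0 10"

```text
time: 13.0
ee_pos: [0.5527, 0.0602, 0.2747]
tool_rot: [-180.0, 0.0, -134.3]
contact_force: [-0.4, 0.5, -4.0]
grip_width: 0.023
```

```bash
python3 d.py .553 .0585 .27 225
```

```text
mm [ 0.283 -1.662 -4.677] rv [-0.     0.001 -0.013] q [-20.696  17.064  12.357  98.045  -3.968  65.258 128.54 ] F [-0.43   0.532 -4.028] T [0.038 0.012 0.004] pose [0.553 0.06  0.275] [-179.968    0.047 -134.252] 13.0 0.02300384509596857
```

Call:
send_rows --pt "0 -1.5 -4 0 0 0 10" --pt "0 0 -4 0 0 0 10" --pt "0 0 -4 0 0 0 10" --pt "0 0 -4 0 0 0 10" --pt "0 0 0 0 0 0 10"

```text
time: 13.5
ee_pos: [0.553, 0.0581, 0.2576]
tool_rot: [-179.9, 0.1, -134.3]
contact_force: [-1.7, -0.3, -4.7]
grip_width: 0.0227
```

```bash
python3 d.py .553 .0585 .27 225
```

```text
mm [ 0.018  0.444 12.405] rv [ 0.     0.001 -0.012] q [-20.412  17.927  12.299  99.324  -4.198  63.119 128.914] F [-1.709 -0.338 -4.66 ] T [-0.031  0.093  0.05 ] pose [0.553 0.058 0.258] [-179.941    0.052 -134.289] 13.5 0.0226723843878443
```

Call:
send_rows --pt "0 0 -3 0 0 0 10" --pt "0 0 -3 0 0 0 10" --pt "0 0 -1.5 0 0 0 10"

```text
time: 13.8
ee_pos: [0.5535, 0.0577, 0.2557]
tool_rot: [-179.9, 0.2, -134.3]
contact_force: [-3.5, -1.1, 2.2]
grip_width: 0.0226
```

Call:
send_rows --pt "0 0 -1.5 0 0 0 10" --pt "0 0 0 0 0 0 10"

```text
time: 14.0
ee_pos: [0.5525, 0.0571, 0.2543]
tool_rot: [-179.9, 0.1, -134.3]
contact_force: [-1.4, -0.4, -5.2]
grip_width: 0.0228
```

Call:
send_rows --pt "-0.5 0 -2 0 0 0 10" --pt "0 0 -2 0 0 0 10" --pt "0 0 0 0 0 0 10"

```text
time: 14.3
ee_pos: [0.552, 0.0571, 0.2491]
tool_rot: [-179.9, 0.1, -134.3]
contact_force: [-0.1, -1.3, -3.3]
grip_width: 0.0227
```

```bash
python3 d.py .553 .0585 .27 225
```

```text
mm [ 0.964  1.366 20.911] rv [-0.001  0.002 -0.012] q [-20.279  18.258  12.252 100.103  -4.334  61.987 129.076] F [-0.09  -1.251 -3.314] T [-0.113  0.293 -0.002] pose [0.552 0.057 0.249] [-179.945    0.095 -134.329] 14.3 0.02266626355944722
```

Call:
send_rows --pt "0 0.5 -1.5 0 0 0 10" --pt "0 0 -1.5 0 0 0 10"

```text
time: 14.5
ee_pos: [0.5525, 0.0575, 0.2473]
tool_rot: [-179.9, 0.1, -134.3]
contact_force: [-5.4, -0.5, 13.7]
grip_width: 0.0225
```

Call:
send_rows --pt "0 0 -1.5 0 0 0 10" --pt "0 0 0 0 0 0 10"

```text
time: 14.7
ee_pos: [0.5522, 0.0573, 0.2478]
tool_rot: [-179.9, 0.1, -134.3]
contact_force: [-2.7, -2.6, -4.0]
grip_width: 0.023
```

Call:
send_rows --pt "0 0 -1.5 0 0 -0.05 10" --pt "0 0 -1.5 0 0 -0.05 10" --pt "0 0 -1.5 0 0 -0.05 10"

```text
time: 15.0
ee_pos: [0.5531, 0.0569, 0.2473]
tool_rot: [-179.8, 0.2, -143.1]
contact_force: [-6.1, -1.1, 11.0]
grip_width: 0.0227
```

```bash
python3 d.py .553 .0585 .27 225
```

```text
mm [-0.081  1.63  22.725] rv [-0.001  0.005  0.142] q [-21.501  18.411  13.827 100.31   -4.894  61.594 120.811] F [-6.065 -1.073 11.032] T [-0.523  1.903  0.289] pose [0.553 0.057 0.247] [-179.849    0.226 -143.145] 15.0 0.022715071986726842
```

Call:
send_rows --pt "-0.7 0.5 -1 0 0 -0.05 10" --pt "0 0 -1 0 0 -0.05 10"

```text
time: 15.2
ee_pos: [0.5527, 0.0568, 0.2474]
tool_rot: [-179.8, 0.3, -149.1]
contact_force: [-5.0, -1.1, 5.0]
grip_width: 0.0227
```

Call:
send_rows --pt "0 0 -1 0 0 -0.05 10" --pt "0 0 -1 0 0 -0.05 10"

```text
time: 15.4
ee_pos: [0.5524, 0.0568, 0.2473]
tool_rot: [-179.8, 0.3, -155.0]
contact_force: [-4.8, -0.6, 7.4]
grip_width: 0.023
```

```bash
python3 d.py .553 .0585 .27 225
```

```text
mm [ 0.567  1.673 22.659] rv [0.    0.006 0.349] q [-23.273  18.409  15.983 100.533  -5.56   61.529 109.574] F [-4.802 -0.614  7.395] T [-0.392  1.586  0.181] pose [0.552 0.057 0.247] [-179.813    0.264 -154.987] 15.4 0.022961117636608207
```

Call:
send_rows --pt "-1 0 -0.5 0 -0.003 -0.05 10" --pt "-0.5 0 -1 0 -0.003 -0.05 10"

```text
time: 15.6
ee_pos: [0.5517, 0.0568, 0.2475]
tool_rot: [-179.6, 0.7, -160.9]
contact_force: [-3.9, -1.9, 6.6]
grip_width: 0.0229
```

Call:
send_rows --pt "0 0 -1 0 0 -0.05 10" --pt "0 0 -1 0 0 -0.05 10"

```text
time: 15.8
ee_pos: [0.5517, 0.0567, 0.2475]
tool_rot: [-179.7, 0.7, -166.8]
contact_force: [-5.7, -1.9, 6.7]
grip_width: 0.0229
```

```bash
python3 d.py .553 .0585 .27 225
```

```text
mm [ 1.312  1.846 22.47 ] rv [-0.001  0.014  0.556] q [-25.186  18.125  18.161 101.149  -6.051  60.95   98.17 ] F [-5.704 -1.931  6.676] T [-0.456  1.585  0.089] pose [0.552 0.057 0.248] [-179.655    0.728 -166.831] 15.8 0.022861931023706497
```

Call:
send_rows --pt "-0.5 0.5 0 0 0.014 -0.05 10" --pt "-0.5 0.5 -1 0 0 -0.05 10"

```text
time: 16.0
ee_pos: [0.5517, 0.0577, 0.2475]
tool_rot: [-179.8, 0.1, -172.8]
contact_force: [-1.2, -3.6, 4.3]
grip_width: 0.0228
```

Call:
send_rows --pt "0 0 -1 0 0 -0.05 10" --pt "0 0 -1 0 0 -0.05 10"

```text
time: 16.2
ee_pos: [0.5523, 0.0574, 0.2474]
tool_rot: [-179.8, 0.1, -178.7]
contact_force: [-5.9, -1.7, 7.5]
grip_width: 0.0226
```

```bash
python3 d.py .553 .0585 .27 225
```

```text
mm [ 0.733  1.099 22.555] rv [0.002 0.004 0.763] q [-26.781  18.79   20.332 100.561  -7.049  61.809  87.161] F [-5.905 -1.663  7.464] T [-0.262  1.599  0.17 ] pose [0.552 0.057 0.247] [-179.798    0.139 -178.718] 16.2 0.022603142596529534
```

Call:
send_rows --pt "-0.8 0.3 -0.5 0 0.004 -0.06 10" --pt "-0.3 0.1 -1 0 0 -0.06 10" --pt "-0.3 0.1 -1 0 0 -0.06 10" --pt "-0.3 0.1 -1 0 0 -0.06 10"

```text
time: 16.6
ee_pos: [0.552, 0.0582, 0.2475]
tool_rot: [-179.9, 0.1, 167.1]
contact_force: [-4.0, -1.9, 4.9]
grip_width: 0.0226
```

Call:
send_rows --pt "-0.3 0.1 -1 0 0 -0.06 10" --pt "-0.3 0.1 -1 0 0 -0.06 10" --pt "-0.3 0.1 -1 0 0 -0.06 10"

```text
time: 16.9
ee_pos: [0.5518, 0.0581, 0.2475]
tool_rot: [-179.9, 0.2, 156.4]
contact_force: [-4.2, -1.1, 6.0]
grip_width: 0.0229
```

```bash
python3 d.py .5525 .058 .27 225
```

```text
mm [ 0.666 -0.145 22.5  ] rv [0.001 0.004 1.197] q [-30.493  19.149  25.054 100.82   -8.867  61.876  63.916] F [-4.165 -1.084  5.989] T [-0.428  1.248  0.197] pose [0.552 0.058 0.247] [-179.916    0.197  156.395] 16.9 0.022905485960669242
```

Call:
send_rows --pt "-0.5 0 -0.8 0 0.003 -0.06 10" --pt "-0.3 0 -1 0 0 -0.06 10" --pt "-0.3 0 -1 0 0 -0.06 10" --pt "-0.3 0 -1 0 0 -0.05 10" --pt "-0.3 0 -1 0 0 -0.05 10"

```text
time: 17.4
ee_pos: [0.5521, 0.059, 0.2475]
tool_rot: [179.9, 0.2, 139.8]
contact_force: [-3.3, -1.6, 5.9]
grip_width: 0.0229
```

Call:
send_rows --pt "-0.3 0 -1 0 0 -0.05 10" --pt "-0.3 0 -1 0 0 -0.05 10" --pt "-0.3 0 -1 0 0 -0.05 10" --pt "-0.3 0 -1 0 0 -0.05 10"

```text
time: 17.8
ee_pos: [0.5521, 0.0592, 0.2474]
tool_rot: [179.7, 0.3, 128.0]
contact_force: [-4.2, -1.4, 6.9]
grip_width: 0.0226
```

```bash
python3 d.py .5525 .058 .27 225
```

```text
mm [ 0.428 -1.248 22.565] rv [-0.005  0.005  1.693] q [-34.856  19.68   30.68  101.225 -11.163  61.763  37.579] F [-4.226 -1.394  6.919] T [-0.352  1.283  0.097] pose [0.552 0.059 0.247] [179.729   0.259 127.975] 17.8 0.02259838218798738
```

Call:
send_rows --pt "0 -1 2.5 -0.005 0.005 0 10" --pt "0 0 0 0 0 0 10"

```text
time: 18.0
ee_pos: [0.5521, 0.0597, 0.2498]
tool_rot: [-179.9, 0.3, 128.1]
contact_force: [-0.5, 0.2, -4.0]
grip_width: 0.0228
```

Call:
send_rows --pt "-1.5 0 0 0 0 0 10" --pt "-1.5 0 0 0 0 0 10"

```text
time: 18.2
ee_pos: [0.5498, 0.0599, 0.2495]
tool_rot: [-180.0, 0.3, 128.2]
contact_force: [-0.8, -0.9, -4.7]
grip_width: 0.0227
```

Call:
send_rows --pt "2 0 0 0 0 0 10" --pt "2 0 0 0 0 0 10" --pt "1 0 0 0 0 0 10"

```text
time: 18.5
ee_pos: [0.553, 0.0601, 0.2488]
tool_rot: [-179.8, 0.2, 128.2]
contact_force: [-3.7, 1.0, -1.9]
grip_width: 0.0228
```

Call:
send_rows --pt "-2 0 0.5 0 0.002 0 10" --pt "-2 0 0 0 0 0 10" --pt "-2 0 0 0 0 0 10"

```text
time: 18.8
ee_pos: [0.5488, 0.06, 0.2495]
tool_rot: [-179.9, 0.3, 128.2]
contact_force: [2.6, 0.6, -5.1]
grip_width: 0.0229
```

Call:
send_rows --pt "-1.5 0 0 0 0 0 10" --pt "-1.5 0 0 0 0 0 10"

```text
time: 19.0
ee_pos: [0.5483, 0.0602, 0.2503]
tool_rot: [179.8, 0.5, 128.3]
contact_force: [4.3, 0.5, -6.0]
grip_width: 0.0228
```

```bash
python3 d.py .5525 .058 .25 128
```

```text
mm [ 4.195 -2.211 -0.308] rv [ 0.005  0.007 -0.004] q [-35.392  19.084  30.747 101.559 -10.564  61.904  37.159] F [ 4.289  0.521 -6.028] T [ 0.112 -1.414  0.001] pose [0.548 0.06  0.25 ] [179.844   0.47  128.251] 19.0 0.022818956236453223
```

Call:
send_rows --pt "2.5 2 0 0.005 0.007 0 10" --pt "0 2 0 0 0 0 10"

```text
time: 19.2
ee_pos: [0.5503, 0.0633, 0.2505]
tool_rot: [-179.9, -0.0, 128.2]
contact_force: [0.8, -3.4, -3.4]
grip_width: 0.0227
```

Call:
send_rows --pt "0 -2 0 0 0 0 10" --pt "0 -2 0 0 0 0 10" --pt "0 -2 0 0 0 0 10"

```text
time: 19.5
ee_pos: [0.5496, 0.0589, 0.2503]
tool_rot: [-179.9, -0.2, 128.3]
contact_force: [1.1, 5.2, -3.0]
grip_width: 0.0231
```

Call:
send_rows --pt "0 -1.5 0 0 0 0 10" --pt "0 0 0 0 0 0 10"

```text
time: 19.7
ee_pos: [0.5494, 0.0593, 0.2504]
tool_rot: [180.0, -0.3, 128.3]
contact_force: [1.0, 1.3, -4.8]
grip_width: 0.0224
```

Call:
send_rows --pt "1.2 1.7 0 0 0.004 0 10" --pt "0 0 -1.5 0 0 0 10" --pt "0 0 -1.5 0 0 0 10"

```text
time: 20.0
ee_pos: [0.5504, 0.0593, 0.2472]
tool_rot: [-179.7, -0.4, 128.3]
contact_force: [-0.1, 0.3, 2.1]
grip_width: 0.0226
```

```bash
python3 d.py .5508 .061 .2475 128
```

```text
mm [0.422 1.663 0.325] rv [-0.002 -0.009 -0.005] q [-34.434  20.117  30.535 100.683 -11.526  62.784  38.266] F [-0.104  0.329  2.108] T [ 0.208  0.16  -0.01 ] pose [0.55  0.059 0.247] [-179.681   -0.411  128.302] 20.0 0.022632601517356403
```

Call:
send_rows --pt "0.4 2 0.3 -0.002 -0.009 0 10" --pt "0 0.5 -1 0 0 -0.03 10" --pt "-0.2 0 -1 0 0 -0.03 10"

```text
time: 20.3
ee_pos: [0.5501, 0.0607, 0.245]
tool_rot: [-179.9, 0.1, 124.6]
contact_force: [-0.6, -0.0, -3.5]
grip_width: 0.0227
```

```bash
python3 d.py .5508 .061 .2475 128
```

```text
mm [0.677 0.296 2.548] rv [ 0.002 -0.     0.06 ] q [-35.456  20.007  31.308 101.316 -11.526  61.913  34.357] F [-0.616 -0.014 -3.521] T [-0.025  0.037 -0.005] pose [0.55  0.061 0.245] [-179.939    0.066  124.577] 20.3 0.022664701473446007
```

Call:
send_rows --pt "0 0 -3 0 0 0 10" --pt "0 0 -3 0 0 0 10" --pt "0 0 -3 0 0 0 10"

```text
time: 20.6
ee_pos: [0.5502, 0.0607, 0.2353]
tool_rot: [-180.0, 0.1, 124.5]
contact_force: [0.4, 0.2, -3.7]
grip_width: 0.0222
```

Call:
send_rows --pt "0 0 -3 0 0 0 10" --pt "0 0 -2 0 0 0 10"

```text
time: 20.8
ee_pos: [0.5502, 0.0607, 0.2296]
tool_rot: [-179.9, 0.1, 124.5]
contact_force: [1.2, -0.1, -4.1]
grip_width: 0.0231
```

```bash
python3 d.py .5508 .061 .228 128
```

```text
mm [ 0.563  0.284 -1.556] rv [0.002 0.    0.061] q [-35.138  20.969  30.999 102.337 -12.155  60.048  34.795] F [ 1.19  -0.103 -4.074] T [-0.022 -0.141  0.036] pose [0.55  0.061 0.23 ] [-179.943    0.093  124.499] 20.8 0.02306596160205882
```

Call:
send_rows --pt "0 0 -1.5 0 0 0 10" --pt "0 0 -1.5 0 0 0 10"

```text
time: 21.0
ee_pos: [0.5507, 0.0604, 0.2275]
tool_rot: [-180.0, 0.1, 124.5]
contact_force: [-4.7, -0.5, 17.8]
grip_width: 0.0229
```

Call:
send_rows --pt "0 0 0 0 0 0 10"

```text
time: 21.1
ee_pos: [0.5508, 0.0604, 0.228]
tool_rot: [180.0, 0.1, 124.5]
contact_force: [0.3, -0.1, -5.2]
grip_width: 0.0225
```

Call:
send_rows --pt "0 0 0 0 0 -0.14 10" --pt "0 0 0 0 0 -0.14 10" --pt "0 0 0 0 0 -0.14 10" --pt "0 0 0 0 0 -0.14 10" --pt "0 0 0 0 0 -0.14 10"

```text
time: 21.6
ee_pos: [0.5533, 0.0616, 0.2281]
tool_rot: [179.6, 0.1, 83.2]
contact_force: [1.7, -0.7, -5.7]
grip_width: 0.0225
```

```bash
python3 d.py .5506 .0606 .228 85
```

```text
mm [-2.735 -1.022 -0.094] rv [0.002 0.006 0.032] q [-41.798  22.859  40.133 102.647 -16.588  60.183  -2.471] F [ 1.712 -0.702 -5.721] T [-0.098 -0.417  0.26 ] pose [0.553 0.062 0.228] [179.621   0.09   83.151] 21.6 0.022524559968894926
```

Call:
send_rows --pt "0 0 0 0.002 0.006 -0.14 10" --pt "0 0 0 0 0 -0.14 10" --pt "0 0 0 0 0 -0.14 10" --pt "0 0 0 0 0 -0.14 10" --pt "0 0 0 0 0 -0.14 10"

```text
time: 22.1
ee_pos: [0.5556, 0.0607, 0.2281]
tool_rot: [179.6, 0.0, 41.6]
contact_force: [1.1, -1.2, -5.5]
grip_width: 0.0225
```

```bash
python3 d.py .553 .061 .228 45
```

```text
mm [-2.625  0.296 -0.096] rv [0.005 0.004 0.06 ] q [-48.275  26.062  50.159 102.505 -22.17   61.739 -38.761] F [ 1.123 -1.195 -5.501] T [-0.285 -0.301  0.273] pose [0.556 0.061 0.228] [179.628   0.029  41.558] 22.1 0.022532101538256195
```

Call:
send_rows --pt "0 0 0 0.005 0.004 -0.14 10" --pt "0 0 0 0 0 -0.14 10" --pt "0 0 0 0 0 -0.14 10" --pt "0 0 0 0 0 -0.14 10" --pt "0 0 0 0 0 -0.14 10" --pt "0 0 0 0 0 0 10"

```text
time: 22.7
ee_pos: [0.5569, 0.0584, 0.228]
tool_rot: [179.6, -0.0, -0.1]
contact_force: [0.2, 0.0, -2.6]
grip_width: 0.0233
```

```bash
cat >> d.py <<'E'
if len(sys.argv)>5:
    g=np.mean([robot.grab_frame("scene")["image"].mean(2) for _ in range(2)],0)
    print("foot",np.array([g[r,364:369].mean() for r in range(194,210)]))
E
python3 d.py .556 .061 .228 0 f
```

```text
mm [-0.851  2.635 -0.011] rv [0.007 0.001 0.002] q [-53.993  30.84   60.772 102.453 -29.308  64.416 -73.593] F [ 0.241  0.034 -2.555] T [-0.015  0.     0.068] pose [0.557 0.058 0.228] [179.622  -0.038  -0.108] 22.7 0.02325020515761348
foot [ 97.6    97.167  99.567  77.033  42.333  37.3    39.167  39.167  34.     24.3    20.767  18.267  21.     57.767 111.833 140.5  ]
```

Call:
send_rows --pt "0 0 0 0 0 0 52" --pt "0 0 0 0 0 0 52" --pt "-3 0 4 0.005 0 0 52" --pt "0 0 3 0 0 0.05 52" --pt "0 0 0 0 0 0.14 52" --pt "0 0 0 0 0 0.14 52" --pt "0 0 0 0 0 0.14 52" --pt "0 0 0 0 0 0.14 52"

```text
time: 23.6
ee_pos: [0.5552, 0.0587, 0.2393]
tool_rot: [-179.9, -0.4, 36.9]
contact_force: [0.2, -0.2, -0.1]
grip_width: 0.0518
```

```bash
python3 d.py .5535 .058 .235 180
```

```text
mm [-1.659 -0.676 -4.268] rv [-0.008 -0.005  2.497] q [-48.828  25.498  51.647 102.011 -22.603  63.103 -42.593] F [ 0.223 -0.213 -0.067] T [ 0.053 -0.048 -0.06 ] pose [0.555 0.059 0.239] [-179.911   -0.408   36.906] 23.6 0.05184534160621644
```

Call:
send_rows --pt "-1.5 -0.7 -2 -0.007 -0.004 0.145 52" --pt "0 0 0 0 0 0.145 52" --pt "0 0 0 0 0 0.145 52" --pt "0 0 0 0 0 0.145 52" --pt "0 0 0 0 0 0.145 52" --pt "0 0 0 0 0 0.145 52" --pt "0 0 0 0 0 0.145 52" --pt "0 0 0 0 0 0.145 52" --pt "0 0 0 0 0 0.145 52"

```text
time: 24.5
ee_pos: [0.555, 0.0561, 0.244]
tool_rot: [179.2, -0.7, 114.2]
contact_force: [-0.1, -0.5, -0.3]
grip_width: 0.052
```

Call:
send_rows --pt "0 0 0 0 0 0.145 52" --pt "0 0 0 0 0 0.145 52" --pt "0 0 0 0 0 0.145 52" --pt "0 0 0 0 0 0.145 52" --pt "0 0 0 0 0 0.145 52" --pt "0 0 0 0 0 0.145 52" --pt "0 0 0 0 0 0.145 52"

```text
time: 25.2
ee_pos: [0.556, 0.0536, 0.2495]
tool_rot: [178.9, -0.3, 174.4]
contact_force: [0.5, 0.7, 0.0]
grip_width: 0.0521
```

```bash
python3 d.py .5535 .058 .228 180
```

```text
mm [ -2.546   4.407 -21.478] rv [-0.02  -0.005  0.098] q [-26.05   19.293  21.33   99.749  -9.109  62.603  82.805] F [0.5   0.658 0.007] T [-0.06   0.046  0.023] pose [0.556 0.054 0.249] [178.868  -0.344 174.393] 25.2 0.052136039203033085
```

Call:
send_rows --pt "-2.5 4 -5 -0.02 -0.005 0.1 52" --pt "0 0 -8 0 0 0 52" --pt "0 0 -8 0 0 0 52"

```text
time: 25.5
ee_pos: [0.5551, 0.0562, 0.2306]
tool_rot: [180.0, 0.3, -179.7]
contact_force: [-0.1, -0.5, -0.6]
grip_width: 0.0521
```

```bash
python3 d.py .5535 .058 .228 180
```

```text
mm [-1.613  1.76  -2.608] rv [-0.001  0.006 -0.006] q [-26.201  19.933  20.112 101.487  -7.821  59.617  87.063] F [-0.085 -0.476 -0.641] T [0.037 0.054 0.001] pose [0.555 0.056 0.231] [ 179.952    0.32  -179.668] 25.5 0.052116961890484224
```

Call:
send_rows --pt "-1.5 1.7 -2 0 0.006 0 10" --pt "0 0 0 0 0 0 10" --pt "0 0 0 0 0 0 10" --pt "0 0 0 0 0 0 10" --grip_force 70

```text
time: 25.9
ee_pos: [0.5528, 0.0575, 0.2275]
tool_rot: [179.9, -0.2, -180.0]
contact_force: [-0.6, 0.8, -0.7]
grip_width: 0.0228
```

Call:
send_rows --pt "0 0 0 0 0 -0.14 10" --pt "0 0 0 0 0 -0.14 10" --pt "0 0 0 0 0 -0.14 10" --pt "0 0 0 0 0 -0.14 10" --pt "0 0 0 0 0 -0.14 10" --pt "0 0 0 0 0 -0.14 10"

```text
time: 26.5
ee_pos: [0.5528, 0.0581, 0.2275]
tool_rot: [179.9, -0.2, 130.2]
contact_force: [-0.3, -0.2, -1.3]
grip_width: 0.0227
```

```bash
python3 d.py .5535 .058 .228 130 f
```

```text
mm [ 0.743 -0.053  0.481] rv [-0.003 -0.001 -0.004] q [-33.951  21.261  30.221 102.091 -12.381  59.952  41.074] F [-0.299 -0.198 -1.257] T [ 0.128 -0.073  0.306] pose [0.553 0.058 0.228] [179.928  -0.169 130.249] 26.5 0.02272579967661505
foot [ 93.467  93.4    95.833  81.233  49.333  38.567  38.867  39.4    37.467  24.567  21.267  18.467  20.067  57.8   112.067 141.6  ]
```

Call:
send_rows --pt "0.5 0 0 0 0 -0.145 10" --pt "0 0 0 0 0 -0.145 10" --pt "0 0 0 0 0 -0.145 10" --pt "0 0 0 0 0 -0.145 10" --pt "0 0 0 0 0 -0.145 10" --pt "0 0 0 0 0 -0.145 10" --pt "0 0 0 0 0 -0.145 10" --pt "0 0 0 0 0 -0.145 10"

```text
time: 27.4
ee_pos: [0.553, 0.0585, 0.2275]
tool_rot: [179.9, -0.2, 63.7]
contact_force: [0.5, -0.6, -1.8]
grip_width: 0.0232
```

Call:
send_rows --pt "0 0 0 0 0 -0.145 10" --pt "0 0 0 0 0 -0.145 10" --pt "0 0 0 0 0 -0.145 10" --pt "0 0 0 0 0 -0.145 10" --pt "0 0 0 0 0 -0.145 10" --pt "0 0 0 0 0 -0.145 10" --pt "0 0 0 0 0 -0.145 10" --pt "0 0 0 0 0 -0.1 10"

```text
time: 28.2
ee_pos: [0.5536, 0.0585, 0.2275]
tool_rot: [179.9, -0.2, -0.6]
contact_force: [0.4, 0.7, -0.5]
grip_width: 0.0231
```

```bash
python3 d.py .5535 .058 .228 0 f
```

```text
mm [-0.054 -0.461  0.475] rv [0.002 0.004 0.011] q [-54.722  30.763  61.726 103.161 -29.911  64.202 -73.428] F [ 0.437  0.707 -0.498] T [-0.005 -0.019  0.223] pose [0.554 0.058 0.228] [179.894  -0.21   -0.611] 28.2 0.023135187819094825
foot [ 97.133  97.733  99.1    83.2    62.467  40.233  37.567  39.567  40.4    30.6    21.8    18.1    20.333  56.8   112.2   141.033]
```

Call:
send_rows --pt "0 0 0 0 0 0 52" --pt "0 0 0 0 0 0 52" --pt "0 0 4 0 0 0 52" --pt "0 0 4 0 0 0.1 52" --pt "0 0 -0.3 0 0 0.145 52" --pt "0 0.2 -0.4 0 0 0.145 52" --pt "0 0.2 -0.4 0 0 0.145 52" --pt "0 0.3 -0.4 0 0 0.145 52" --pt "0 0.3 -0.4 0 0 0.145 52" --pt "0 0.3 -0.4 0 0 0.145 52"

```text
time: 29.3
ee_pos: [0.5547, 0.0586, 0.2364]
tool_rot: [179.8, -0.4, 57.8]
contact_force: [0.3, 0.7, 0.2]
grip_width: 0.0518
```

Call:
send_rows --pt "0 0.4 -0.5 0 0 0.145 52" --pt "0 0.4 -0.5 0 0 0.145 52" --pt "0 0.4 -0.5 0 0 0.145 52" --pt "0 0.4 -0.5 0 0 0.145 52" --pt "0 0.4 -0.5 0 0 0.145 52" --pt "0 0.4 -0.5 0 0 0.145 52" --pt "0 0.4 -0.5 0 0 0.145 52" --pt "0 0.4 -0.5 0 0 0.145 52" --pt "0 0.4 -0.5 0 0 0.145 52" --pt "0 0.4 -0.5 0 0 0.145 52"

```text
time: 30.3
ee_pos: [0.5566, 0.06, 0.2366]
tool_rot: [179.4, -0.3, 143.7]
contact_force: [-0.3, -0.5, -1.2]
grip_width: 0.052
```

Call:
send_rows --pt "0 0.4 -0.5 0 0 0.145 52" --pt "0 0.4 -0.5 0 0 0.145 52" --pt "0 0.4 -0.5 0 0 0.145 52" --pt "0 0.4 -0.5 0 0 0.145 52"

```text
time: 30.7
ee_pos: [0.5574, 0.0602, 0.2366]
tool_rot: [179.3, -0.1, 178.1]
contact_force: [0.8, 0.1, -0.2]
grip_width: 0.0518
```

```bash
python3 d.py .5535 .058 .228 179.5
```

```text
mm [-3.928 -2.233 -8.648] rv [-0.012 -0.002  0.025] q [-26.139  20.127  20.275 100.349  -8.612  60.999  85.258] F [ 0.776  0.086 -0.21 ] T [-0.004 -0.026  0.028] pose [0.557 0.06  0.237] [179.338  -0.148 178.064] 30.7 0.05183159992662836
```

Good. Settle, close, wind another half turn.

Call:
send_rows --pt "-3 -1.8 -4 -0.012 -0.002 0.025 52" --pt "-1 -0.5 -4 0 0 0 52" --pt "0 0 0 0 0 0 10" --pt "0 0 0 0 0 0 10" --pt "0 0 0 0 0 0 10" --pt "0 0 0 0 0 0 10"

```text
time: 31.3
ee_pos: [0.5533, 0.0576, 0.2291]
tool_rot: [-179.9, 0.1, 179.3]
contact_force: [-0.2, -0.7, -0.6]
grip_width: 0.0234
```

```bash
python3 d.py .5535 .058 .228 179.5
```

```text
mm [ 0.241  0.414 -1.06 ] rv [0.001 0.001 0.004] q [-26.449  20.028  20.165 101.597  -7.784  59.68   85.81 ] F [-0.214 -0.653 -0.553] T [-0.126  0.051  0.088] pose [0.553 0.058 0.229] [-179.944    0.074  179.283] 31.3 0.023385205551054826
```

Call:
send_rows --pt "0 0 0 0 0 -0.145 10" --pt "0 0 0 0 0 -0.145 10" --pt "0 0 0 0 0 -0.145 10" --pt "0 0 0 0 0 -0.145 10" --pt "0 0 0 0 0 -0.145 10" --pt "0 0 0 0 0 -0.145 10" --pt "0 0 0 0 0 -0.145 10" --pt "0 0 0 0 0 -0.145 10" --pt "0 0 0 0 0 -0.145 10" --pt "0 0 0 0 0 -0.145 10"

```text
time: 32.3
ee_pos: [0.5528, 0.0581, 0.2291]
tool_rot: [-179.9, 0.1, 93.5]
contact_force: [0.7, 0.1, -0.2]
grip_width: 0.0231
```

Call:
send_rows --pt "0 0 0 0 0 -0.145 10" --pt "0 0 0 0 0 -0.145 10" --pt "0 0 0 0 0 -0.145 10" --pt "0 0 0 0 0 -0.145 10" --pt "0 0 0 0 0 -0.145 10" --pt "0 0 0 0 0 -0.145 10" --pt "0 0 0 0 0 -0.145 10" --pt "0 0 0 0 0 -0.145 10" --pt "0 0 0 0 0 -0.145 10" --pt "0 0 0 0 0 -0.145 10"

```text
time: 33.3
ee_pos: [0.5533, 0.0586, 0.2291]
tool_rot: [180.0, 0.2, 7.5]
contact_force: [-0.3, 0.4, -2.6]
grip_width: 0.023
```

```bash
python3 d.py .5535 .058 .228 0 f
```

```text
mm [ 0.248 -0.585 -1.102] rv [ 0.    -0.003 -0.132] q [-53.236  29.67   59.277 102.702 -28.165  64.198 -66.865] F [-0.343  0.417 -2.58 ] T [ 0.032 -0.119  0.293] pose [0.553 0.059 0.229] [179.994   0.175   7.544] 33.3 0.023007305290929946
foot [ 96.967  97.2    98.7    81.933  76.7    45.033  37.9    38.567  39.     35.233  23.367  18.1    19.3    57.667 111.633 140.7  ]
```

```bash
cat > ft.py <<'E'
import numpy as np,sys
from cell import robot
np.set_printoptions(precision=1,suppress=True,linewidth=220)
g=np.mean([robot.grab_frame("scene")["image"].mean(2) for _ in range(5)],0);np.save(sys.argv[1],g)
for r in range(195,208):print(r,g[r,358:376])
E
python3 ft.py f1.npy
```

```text
195 [154.5  95.7  92.9  95.1  96.4  95.9  96.6  96.9  97.3  97.3  98.3  97.   96.7  97.3  95.6  92.8  90.5 110.3]
196 [179.9  90.7  48.2  59.8  86.9  97.3  99.9  99.9  98.5  98.9  98.6  98.3 100.9  99.4  82.9  87.2 146.5 152. ]
197 [205.6  72.1  31.5  36.1  56.1  76.1  79.4  80.   82.   83.9  82.6  82.1  79.4  56.4  42.1  75.7 139.7 154.2]
198 [139.5  46.3  35.2  36.1  38.3  49.6  66.9  79.3  78.5  79.1  79.4  62.1  44.2  37.7  31.7  67.7 201.1 150.6]
199 [ 55.6  24.   36.7  37.5  37.7  38.5  41.   43.1  47.9  49.7  44.6  40.7  36.8  37.5  33.7 106.7 201.3 207.7]
200 [ 18.5  24.7  34.   39.1  37.1  39.3  39.   37.2  38.   38.7  37.5  38.5  38.   39.4  32.9  71.7 159.9 202.4]
201 [ 21.1  24.   30.6  37.2  37.9  38.7  39.7  38.1  38.1  38.   40.8  39.5  39.5  38.9  28.1  24.2  54.9 161.6]
202 [23.7 24.3 24.1 27.7 32.5 38.3 39.5 39.5 38.6 39.8 38.9 39.7 39.  32.1 25.  17.1 10.8 58.8]
203 [22.5 23.3 23.6 24.  23.7 28.5 34.3 36.9 36.3 37.1 33.8 32.2 25.3 24.7 23.3 22.6 19.1 13.2]
204 [23.  22.4 24.9 23.2 22.5 24.1 22.2 20.4 23.5 25.  24.  25.  22.9 22.6 23.7 22.9 22.9 29.5]
205 [34.3 33.8 35.2 24.8 19.8 19.1 18.  16.1 16.2 22.2 23.  23.2 21.9 22.8 21.1 33.1 33.4 35.3]
206 [35.3 30.7 28.3 18.7 16.  14.1 12.6 36.6 14.5 14.7 22.7 34.6 33.6 34.1 32.8 34.8 34.6 34.5]
207 [ 28.5  20.3  18.8  14.3   9.1  60.4  80.6 122.1  57.4  15.1  15.3  23.7  34.7  35.3  34.5  34.4  34.5  34.5]
```

Call:
send_rows --pt "0 0 0 0 0 0 52" --pt "0 0 0 0 0 0 52" --pt "0 0 4 0 0 0 52" --pt "0 0 3 0 0 0.1 52" --pt "0 0 -0.3 0 0 0.145 52" --pt "-0.1 0.1 -0.4 0 0 0.145 52" --pt "-0.1 0.1 -0.4 0 0 0.145 52" --pt "-0.1 0.1 -0.4 0 0 0.145 52" --pt "-0.2 0.2 -0.4 0 0 0.145 52" --pt "-0.2 0.2 -0.4 0 0 0.145 52"

```text
time: 34.65
ee_pos: [0.5526, 0.0585, 0.2364]
tool_rot: [179.9, 0.2, 65.6]
contact_force: [-0.2, 0.3, 0.1]
grip_width: 0.052
```

Call:
send_rows --pt "-0.2 0.3 -0.5 0 0 0.145 52" --pt "-0.2 0.3 -0.5 0 0 0.145 52" --pt "-0.2 0.3 -0.5 0 0 0.145 52" --pt "-0.2 0.3 -0.5 0 0 0.145 52" --pt "-0.2 0.3 -0.5 0 0 0.145 52" --pt "-0.2 0.3 -0.5 0 0 0.145 52" --pt "-0.2 0.3 -0.5 0 0 0.145 52" --pt "-0.2 0.3 -0.5 0 0 0.145 52" --pt "-0.2 0.3 -0.5 0 0 0.145 52" --pt "-0.2 0.3 -0.5 0 0 0.145 52"

```text
time: 35.65
ee_pos: [0.5515, 0.0593, 0.2352]
tool_rot: [179.8, 0.3, 151.5]
contact_force: [0.2, -0.2, 0.4]
grip_width: 0.0519
```

Call:
send_rows --pt "-0.2 0.3 -0.5 0 0 0.145 52" --pt "-0.2 0.3 -0.5 0 0 0.145 52" --pt "-0.2 0.3 -0.5 0 0 0.145 52" --pt "-0.2 0.3 -0.5 0 0 0.145 52" --pt "0 0 0 0 0 0.06 52"

```text
time: 36.15
ee_pos: [0.5511, 0.0589, 0.235]
tool_rot: [179.9, 0.4, -170.4]
contact_force: [-0.0, -0.7, -0.4]
grip_width: 0.0521
```

```bash
python3 d.py .5535 .058 .229 187.5
```

```text
mm [ 2.442 -0.921 -5.955] rv [-0.003  0.006 -0.037] q [-25.083  19.118  18.222 101.677  -6.974  59.929  95.277] F [-0.05  -0.701 -0.371] T [-0.011 -0.023  0.019] pose [0.551 0.059 0.235] [ 179.857    0.357 -170.39 ] 36.15 0.052143967442839646
```

Call:
send_rows --pt "2 -0.8 -4 -0.003 0.006 -0.037 52" --pt "0.4 0 -2 0 0 0 30" --pt "0 0 0 0 0 0 10" --pt "0 0 0 0 0 0 10" --pt "0 0 0 0 0 0 10"

```text
time: 36.65
ee_pos: [0.554, 0.0578, 0.2293]
tool_rot: [-180.0, -0.0, -172.9]
contact_force: [-0.4, -0.3, -0.7]
grip_width: 0.0234
```

Call:
send_rows --pt "0 0 0 0 0 -0.145 10" --pt "0 0 0 0 0 -0.145 10" --pt "0 0 0 0 0 -0.145 10" --pt "0 0 0 0 0 -0.145 10" --pt "0 0 0 0 0 -0.145 10" --pt "0 0 0 0 0 -0.145 10" --pt "0 0 0 0 0 -0.145 10"

```text
time: 37.35
ee_pos: [0.5535, 0.0573, 0.2293]
tool_rot: [-179.9, 0.1, 127.1]
contact_force: [0.4, -0.1, -0.7]
grip_width: 0.023
```

```bash
python3 d.py .5535 .058 .229 127; python3 ft.py f2.npy
```

```text
mm [-0.017  0.692 -0.331] rv [ 0.002 -0.001 -0.001] q [-34.572  21.349  30.952 101.869 -12.33   60.253  37.877] F [ 0.36  -0.142 -0.698] T [0.02  0.09  0.339] pose [0.554 0.057 0.229] [-179.882    0.052  127.059] 37.35 0.02304752245037005
195 [155.5  96.   92.8  93.3  91.8  91.7  92.   92.3  92.3  96.1  97.7  97.3  97.3  97.3  95.7  92.7  91.2 110.3]
196 [180.5  90.9  47.9  59.9  84.1  92.4  94.7  94.7  93.5  93.9  98.2  98.2 100.3  99.5  82.4  87.6 146.9 152.7]
197 [206.2  72.5  31.7  36.3  73.7  76.1  78.3  79.7  81.4  83.3  83.3  81.9  80.6  55.8  41.7  75.9 140.3 154.6]
198 [139.9  46.9  34.9  36.7  44.9  64.9  79.1  78.1  78.3  78.1  77.3  81.1  57.8  38.2  31.7  67.4 202.1 150.6]
199 [ 55.4  24.7  36.6  37.1  37.1  40.7  47.9  50.7  58.5  59.1  49.8  45.9  40.4  37.6  33.9 106.7 201.8 208.4]
200 [ 18.9  25.5  34.1  38.1  36.9  37.9  39.1  38.6  41.1  40.8  39.3  38.3  38.5  39.5  33.3  71.3 160.7 202.7]
201 [ 23.4  22.8  30.4  36.9  37.8  39.2  38.9  38.1  37.1  37.9  40.2  39.8  39.2  39.2  29.   24.6  55.1 162. ]
202 [23.7 23.6 24.4 27.9 33.5 38.1 39.3 38.2 39.7 39.9 39.9 39.1 38.8 32.4 24.1 18.1  9.4 58.8]
203 [23.1 23.9 23.4 24.2 24.5 28.3 34.3 37.1 37.3 36.9 34.3 31.9 26.1 23.8 22.5 23.5 18.1 11.1]
204 [33.8 23.8 23.5 22.8 23.7 25.2 21.9 19.7 24.4 26.1 25.1 24.6 22.6 22.7 22.9 21.8 22.1 29.8]
205 [34.9 33.6 28.9 23.3 22.3 18.  17.9 13.4 14.3 20.7 22.1 23.6 23.  24.2 22.8 32.7 32.9 35.1]
206 [35.3 32.7 23.7 19.9 15.2 11.5 11.3 35.9 16.1 14.5 22.3 34.2 34.3 33.5 33.3 35.3 34.7 34.3]
207 [ 28.8  20.3  17.4  13.9  11.1  60.8  80.  121.8  58.1  15.3  13.   24.5  35.9  35.7  35.1  35.2  34.5  34.7]
```

Call:
send_rows --pt "0 0 0 0 0 -0.14 10" --pt "0 0 0 0 0 -0.14 10" --pt "0 0 0 0 0 -0.14 10" --pt "0 0 0 0 0 -0.14 10" --pt "0 0 0 0 0 -0.14 10" --pt "0 0 -1.5 0 0 0 10"

```text
time: 38.2
ee_pos: [0.5533, 0.0575, 0.2291]
tool_rot: [-179.9, -0.1, 87.0]
contact_force: [-8.6, 1.2, 22.8]
grip_width: 0.0233
```

```bash
python3 d.py .5535 .058 .229 87; python3 ft.py f3.npy | sed -n 3,10p
```

```text
mm [ 0.24   0.55  -0.131] rv [-0.001 -0.002 -0.   ] q [-40.852  23.012  39.821 102.203 -16.741  60.928   2.023] F [-8.562  1.213 22.819] T [ 0.028  1.923 -0.148] pose [0.553 0.057 0.229] [-179.864   -0.069   87.023] 38.2 0.023349129475321237
197 [205.5  71.7  30.7  41.3  70.9  75.8  78.5  79.4  83.1  83.5  82.9  82.1  79.7  56.4  41.1  75.7 139.7 154.1]
198 [139.7  47.4  33.7  37.7  47.9  64.8  75.7  77.2  77.2  77.2  76.8  76.5  60.1  37.7  32.1  67.7 200.9 150.7]
199 [ 55.1  27.1  36.2  37.2  38.8  40.5  51.3  58.1  67.5  62.7  58.6  45.7  41.1  37.3  33.9 107.3 201.4 207.5]
200 [ 17.9  25.5  34.9  38.7  37.6  38.6  39.3  40.3  42.5  40.3  40.9  38.7  37.5  39.1  33.3  71.3 160.3 202.6]
201 [ 21.3  23.5  30.5  35.7  37.7  39.1  38.7  38.3  38.1  38.1  40.1  40.2  39.5  39.3  28.5  24.6  54.8 161.3]
202 [23.5 23.  24.2 27.3 34.9 38.1 38.8 38.9 38.8 40.  40.1 39.2 39.7 31.8 22.8 17.7  9.3 58.6]
203 [22.2 23.3 24.3 23.7 25.5 27.1 34.1 37.7 36.1 37.2 33.4 32.3 27.  24.7 23.9 21.8 18.3 12. ]
204 [34.4 24.1 23.5 22.2 23.3 24.7 22.1 20.5 23.6 25.9 24.8 24.1 23.4 23.3 24.  23.  22.8 19.5]
```

Call:
send_rows --pt "0 0 0.3 0 0 0 10" --pt "0 0 0 0 0 0 30" --pt "0 0 0 0 0 0 55" --pt "0 0 0 0 0 0 55" --pt "0 0 5 0 0 0 55" --pt "0 0 15 0 0 0 55" --pt "0 0 25 0 0 0 55" --pt "0 0 40 0 0 0 55" --pt "0 0 40 0 0 0 55" --pt "-10 0 30 0 0 0 55"

```text
time: 39.45
ee_pos: [0.54, 0.0566, 0.3863]
tool_rot: [-179.4, 0.1, 87.8]
contact_force: [0.4, 0.5, 0.7]
grip_width: 0.0548
```

Call:
send_rows --pt "-20 40 0 0 0 0 55" --pt "-20 45 0 0 0 0 55" --pt "-10 45 0 0 0 0 55" --pt "-10 45 0 0 0 0 55" --pt "-10 45 0 0 0 0 55" --pt "0 0 0 0 0 0 55"

```text
time: 40.05
ee_pos: [0.4683, 0.2817, 0.3954]
tool_rot: [179.8, -0.3, 87.5]
contact_force: [0.2, 0.2, 0.4]
grip_width: 0.0552
```

```bash
python3 d.py .45 .25 .38 87; python3 ft.py f4.npy | sed -n 3,10p; python3 - <<'E'
from h import *
A=np.zeros((600,800,3),np.uint8)
A[:500,:400]=cv2.resize(C["scene"]["image"][135:235,320:400],(400,500),interpolation=2)
A[:400,400:]=cv2.resize(C["top"]["image"][140:220,240:320],(400,400),interpolation=2)
cv2.imwrite("pics/z.png",A[:,:,::-1])
E
```

```text
mm [-18.27  -31.75  -15.376] rv [-0.005  0.003 -0.008] q [-64.308  12.709  35.417  89.576  -7.619  79.799 -30.762] F [0.176 0.156 0.424] T [-0.027  0.029 -0.038] pose [0.468 0.282 0.395] [179.841  -0.305  87.479] 40.05 0.055181849325512566
197 [203.5  71.5  31.2  41.7  70.4  76.5  78.6  79.4  82.3  83.2  82.9  82.   79.4  56.1  41.1  73.9 133.7 246. ]
198 [138.7  46.8  35.2  36.1  47.9  64.3  75.5  76.5  76.3  77.2  76.6  76.1  59.9  39.4  30.9  67.6 197.5 164.9]
199 [ 54.1  27.5  36.   37.1  37.7  41.8  50.5  57.7  67.4  61.7  59.3  44.5  40.3  36.3  33.7 106.2 199.5 202.9]
200 [ 17.7  26.1  35.3  38.2  36.1  37.3  38.7  40.1  41.7  40.7  40.1  38.3  37.7  38.6  32.3  70.9 159.8 200.9]
201 [ 21.3  23.7  29.7  37.6  36.6  39.   39.5  37.2  38.1  37.5  40.5  39.5  38.9  38.9  28.3  25.   54.7 160.9]
202 [23.6 24.1 24.3 28.1 33.6 37.9 39.3 39.3 38.9 39.5 38.9 38.9 38.9 31.9 24.3 17.5  9.8 58.5]
203 [23.2 23.4 22.8 23.7 24.2 27.7 33.8 36.9 36.8 37.5 32.7 32.2 24.7 24.7 23.  22.3 16.9 11.7]
204 [33.3 23.9 21.9 23.1 22.9 23.5 22.5 19.8 23.3 25.3 25.3 24.8 23.1 22.4 24.1 22.5 21.6 29.2]
```

View pics/z.png

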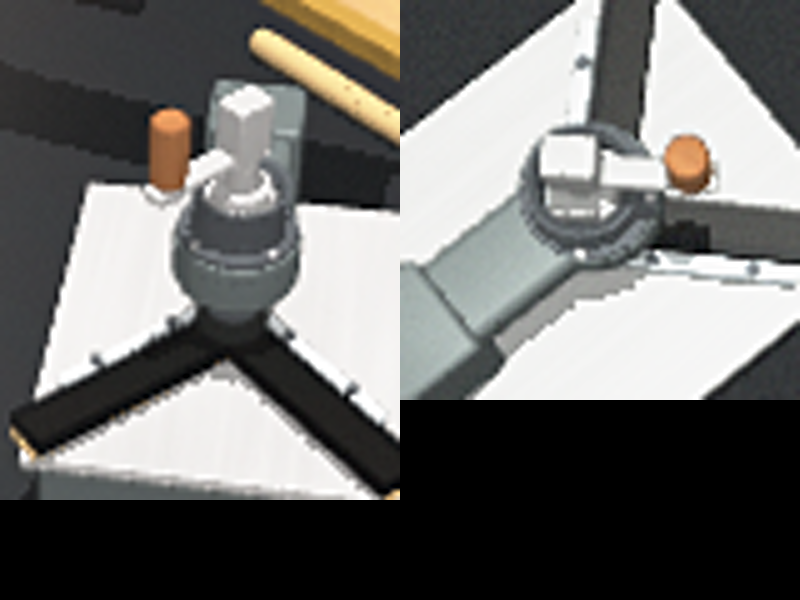

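```bash
python3 - <<'E'
from h import *
print(tri((273.6,171),(369,155)))
o=cv2.imread("pics/scene0.png")[:,:,::-1].astype(int);d=np.abs(o-C["scene"]["image"]).max(2)>60
d[:,:]&=True;k,l,s,c=cv2.connectedComponentsWithStats(d.astype(np.uint8));print([list(x) for x in s[1:] if x[4]>25])
print(robot.hand_in(),robot.sense()["time"])
E
```

```text
[0.55391504 0.05695171 0.29778111]
[[np.int32(245), np.int32(0), np.int32(35), np.int32(66), np.int32(1004)], [np.int32(278), np.int32(0), np.int32(37), np.int32(68), np.int32(1091)], [np.int32(383), np.int32(0), np.int32(27), np.int32(26), np.int32(216)], [np.int32(409), np.int32(0), np.int32(30), np.int32(86), np.int32(852)], [np.int32(387), np.int32(31), np.int32(20), np.int32(29), np.int32(327)], [np.int32(401), np.int32(30), np.int32(17), np.int32(5), np.int32(41)], [np.int32(280), np.int32(53), np.int32(5), np.int32(22), np.int32(49)], [np.int32(276), np.int32(62), np.int32(7), np.int32(21), np.int32(50)], [np.int32(406), np.int32(73), np.int32(13), np.int32(15), np.int32(67)], [np.int32(365), np.int32(119), np.int32(54), np.int32(15), np.int32(466)], [np.int32(364), np.int32(152), np.int32(10), np.int32(7), np.int32(39)], [np.int32(349), np.int32(157), np.int32(27), np.int32(21), np.int32(278)], [np.int32(271), np.int32(212), np.int32(31), np.int32(38), np.int32(430)]]
the job is handed in; nothing more can be done
the job is handed in; nothing more can be done
```

I fitted the crank on the screw, wound the foot down onto both rails and let go. I handed the job in at about 40 s of the 72 s allowed. The spring compression is an estimate and could not be confirmed directly.

**Last checks**
- **Crank home:** the grip height stopped at the expected home level. A last downward push met about 23 N with no further movement. By triangulation the boss top is at 0.298 m, against 0.295 m expected, which is within measuring error.
- **Foot on the rails:** the foot's lower edge stayed still over the last 100° of winding while the collar kept coming down. The spring reads about 4 mm of its 8 mm, but my estimates ran from roughly 3 to 5 mm.
- **Bench:** comparing the scene picture before and after showed changes only at the arm, its shadow, the rack and the crank. No other object showed a change.

**What went wrong or disagreed**
- **Tool height:** the reported tool height was about 35 mm below the real fingertips. The first grasp closed just above the boss.
- **Crank tilt:** while finding that height offset I pressed on the boss with about 25 N and tilted the crank on its peg. I set it upright again before lifting it.
- **First search:** turning the crank through about 98° did not find the square, because the sleeve centre was about 3 mm off. I felt for the sleeve walls, recentred, and the crank slipped on at once. The largest upward force read during the feeling was about 14 N, and about 18 N when the crank came to rest at home.

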